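# Seat the S-hook in the rail's groove and hang the parts tray from it

### The arm

A 7-joint arm with a two-finger parallel gripper is mounted at the origin on a cart in front of the work surface, level with it; the furniture and walls round the work are solid. World frame = base frame: x ahead of the robot, y to its left, z up, the work surface at z = 0. Lengths are in m, angles in rad, forces in N, time in s.
With the tool pointing down it reaches from about 0.4 to 0.9 m from the base axis. Payload 5.6 kg.
Tool frame: the origin (TCP) lies on the centre line of the jaws, within the pads' length; the fingertips stand 25 mm ahead of it and the grasp point (between the pads) lies 6 mm ahead of it; z points along the fingers, y is the direction in which the jaws open and shut (so a half turn about z gives the same grasp; the last joint's range is limited). The gripper opens to 92 mm and grips with 3 to 60 N. Pads are 20 mm wide; open, the fingers measure 128 mm over their backs; the gripper's body (75 mm by 189 mm) begins 69 mm behind the grasp point.
Start: joints at [-1.156, 0.468, -0.012, 1.603, 0.006, 1.071, -0.056], TCP at [0.287, 0.583, 0.24] pointing down, gripper open.
Joint ranges: [-2.53, 2.53], [-0.31, 2.02], [-1.57, 1.55], [0.28, 2.44], [-1.29, 4.43], [0.15, 1.84], [-2.92, 2.92]. Speed limits (rad/s): [2.57, 2.57, 3.14, 3.14, 3.14, 3.14, 3.14].

### API

Orientations are given as a 3x3 rotation matrix whose columns are the frame's x, y, z axes.
In Python, from station import manip, get_image, get_calibration gives the robot as it stands.
- The arm moves only by the shell command python3 -m pendant 'ROWS' [FORCE]. ROWS is JSON, a list of rows, each an object with "linear": the shift along the tool's x, y, z in m, a list of three; "spin": the turn about the tool's z in rad; "hand": the finger opening in m, from 0 to 0.0919. In form: [{"linear": [x, y, z], "spin": spin, "hand": hand}, ...]. A call has exactly 5 rows; each row shifts and turns the pose as measured when the row begins, along the tool's axes as they then stand; what a row does not reach is not made up. A row lasts 1/8 s, in which the tool goes at most 62.5 mm and 10.7 degrees, less where a joint would pass 70% of its speed; a pose out of reach is approached as far as the arm can. A call is refused whole if a number of a shift passes 0.0625 or a number of a turn 0.188, either way. A call with a gripper value outside its range is refused whole. The fingers move at their own pace and stop on an object; FORCE is the grip in N (left out, the last holds). Time passes only in rows, so rows that do not move let the fingers close, or fill a call up. It gives the time, the measured TCP pose, the force and the opening at its end, in the units of the state.
- manip.get_obs(): the state, without advancing time (a new reading comes with each control period).
- get_image(name): name is "scene" or "side" or "wrist"; returns the picture (480x640x3 uint8, blue, green, red); there is no depth.
- get_calibration(name): a dict with "fx", "fy", "cx", "cy" (pixels), "rvec" (rotation vector, rad) and "tvec" (3), from world to camera coordinates, as OpenCV has them. Camera axes: x right, y down, z forward; pixel columns grow to the right and rows downward; lengths in m; the calibration is good to about 2 mm. A picture is of the moment at which its call begins: read the wrist's pose just before it. get_calibration takes no time and is no camera call; for the wrist camera it gives the pose at the moment of the call.
- manip.sign_off(): hands the job in, once; it reports no verdict.
The state is a dict: "time_s": time; "joint_positions": joint angles; "joint_velocities": joint speeds; "joint_torque": joint torques, N m; "eef_pos": TCP position; "tcp_rot": TCP orientation; "ft_force": force on the tool from outside, world axes, zero at the start; "moment": the same for the moment, N m; "width": opening from 0.0 (shut) to 1.0 (fully open).
Only numpy, scipy, OpenCV 4.12 (cv2) and the standard library are available. Lean on these libraries where they do the work, as an engineer would, in place of code of your own. Each camera call takes 0.05 s, during which the arm holds its last target. There are 200 camera calls.

### The job

Take the S-hook out of its wooden block, hang it over the rail and feel for the narrow groove in the bar with it, pressing gently, until the hook drops fully into the groove, and let go. Then hang the red parts tray by its arched handle on the hook's lower curl, so that both hang free and still. Be gentle with hook, rail and tray throughout, and leave the other things on the bench where they are.

Things in the scene. Friction and masses are not known exactly. Their poses are not given: they have to be found in the camera images.
- rail_stand: fixed stand: 90x310x12 mm base plate, two grey posts 270 mm apart along its y axis, blue heads 36x22x36 mm centred at the bar's height, carrying a level round steel bar along its y axis, 18 mm in diameter, 360 mm long. Origin: centre of the base's underside on the bench; z up, x away from the robot
- bar_mid (a point): point on the bar's axis midway between the posts, 275 mm above the stand's origin; axes as the stand's. The bar is clear from y = -124 to +124 mm. Somewhere from y = -30 to +30 mm lies a brass-coloured neck: a groove 16 mm wide, 4 mm deep, square shoulders, 10 mm in diameter. Its place is not measured: feel for it
- s_hook: S-hook of 8 mm round steel bar bent in its own x-z plane, 158 mm tall, 0.1 to 0.2 kg, standing upright in a slotted wooden block. Origin: under the lowest point of the lower curl, z up. The shank crosses from x -16, z 86 to x +16, z 42 mm. Hang it with its x axis like the stand's, so that the lower curl's tip faces the robot
- hook_tab (a point): middle of the yellow upright grip tab on top of the S-hook, 144 mm above its origin; the tab is 24 mm in x, 8 mm in y, and stands 30 mm above the top of the curl, from z = 128 to 158 mm; axes as the hook's
- hook_crown (a point): underside of the S-hook's upper curl at its crown (what rides on the bar), 120 mm above its origin. Riding on the full bar it is 284 mm above the stand's origin, in the groove 280 mm. The upper curl opens downward, 24 mm wide inside; its rear leg (+x side) flares outward and ends at x = 23, z = 96 mm: the bar passes in below it, from behind, through a gap 28 mm wide above the shank
- hook_curl (a point): inside bottom of the S-hook's lower curl, 8 mm above its origin, where the tray's handle must rest. The lower curl opens upward, 24 mm wide inside; its free tip, on the -x side, flares outward and ends at x = -23, z = 32 mm
- hook_block: fixed wooden block 60x40x36 mm with a slot along its x axis, 10 mm wide, 42 mm long, 30 mm deep between its cheeks, in which the hook's lower curl stands, its bottom 6 mm above the bench; origin: centre of its underside
- parts_tray: red open tray, 160 (x) x 56 (y) x 30 (z) mm, 0.12 to 0.22 kg, empty, with a fixed arched steel handle across its middle and a black upright grip tab at each end: 20 mm in x, 8 mm in y, centred at x = -68 and x = +68 mm, its top at z = 55 mm. Origin: centre of the underside, z up; x points away from the robot within about 20 degrees
- arch_top (a point): underside of the tray's arched handle at its top, 112 mm above the tray's origin; the arch is of 6 mm round bar in the plane x = 0, 46 mm wide inside; axes as the tray's
- tray_tab (a point): middle of the tray's near grip tab where it stands above the rim, x = -68, z = 45 mm from the tray's origin
- masking_tape: roll of brown tape lying flat, 86 mm across, 24 mm high; bystander, leave alone; origin: centre of the underside
- dial_indicator: round dial gauge lying flat, 102x57x21 mm; bystander, leave alone; origin: centre of the underside
- collet_1: steel collet standing upright, 36 mm across, 84 mm tall; bystander, leave alone; origin: centre of the underside
- collet_2: steel collet standing upright, 36 mm across, 84 mm tall; bystander, leave alone; origin: centre of the underside
- spare_cup_wheel: white cup-shaped grinding wheel lying flat, 101 mm across, 34 mm high; bystander, leave alone; origin: centre of the underside

How it is judged:
By the outcome, as a careful person would: the job done as asked, in the order asked, and still so for the second after the job is handed in, with the robot touching nothing.
It also fails if it takes over 72 s, if anything falls off the work surface, if the arm or the gripper's body presses on something with over 40 N, if the wrist force passes 120 N, or if a joint passes its speed limit or range.

## Working session

There is one attempt and no reset: what is moved stays moved. The work goes in short steps, Python scripts to look and compute and a shell command to move; the robot and the scene stay as the last step left them, time stands still between calls to the robot, and variables do not carry over. Pictures are saved under pics/ and viewed, about 8 in all and at most 12, crops included, and the job is handed in when it is done.

```bash
mkdir -p pics; ls
cat > h.py <<'E'
import numpy as np, cv2
from station import manip, get_image, get_calibration
def snap(n,f):
    c=get_calibration(n); im=get_image(n); cv2.imwrite('pics/'+f,im); return im,c
def ray(c,u,v):
    R=cv2.Rodrigues(np.array(c['rvec'],float))[0]; t=np.array(c['tvec'],float).ravel()
    d=R.T@np.array([(u-c['cx'])/c['fx'],(v-c['cy'])/c['fy'],1]); return -R.T@t,d
def onz(c,u,v,z):
    o,d=ray(c,u,v); return o+d*(z-o[2])/d[2]
def tri(c1,p1,c2,p2):
    o1,d1=ray(c1,*p1);o2,d2=ray(c2,*p2)
    s=np.linalg.lstsq(np.c_[d1,-d2],o2-o1,rcond=None)[0]
    a=o1+d1*s[0];b=o2+d2*s[1]; return (a+b)/2,np.linalg.norm(a-b)
def proj(c,p):
    return cv2.projectPoints(np.array(p,float).reshape(-1,1,3),np.array(c['rvec'],float),np.array(c['tvec'],float),np.array([[c['fx'],0,c['cx']],[0,c['fy'],c['cy']],[0,0,1.]]),None)[0].reshape(-1,2)
def st():
    o=manip.get_obs(); print('t',round(o['time_s'],2),'p',np.round(o['eef_pos'],4),'F',np.round(o['ft_force'],2),'M',np.round(o['moment'],2),'w',round(float(o['width'])*91.9,1)); print(np.round(o['tcp_rot'],3).tolist(), np.round(o['joint_positions'],2)); return o
E
python3 - <<'E'
from h import *
st()
a,c=snap('scene','scene0.png');b,d=snap('side','side0.png')
for x in(c,d): o,r=ray(x,320,240); print(o,r,x['fx'])
E
```

```text
pics
t 0.0 p [0.2871 0.5825 0.2386] F [0.22 0.77 0.47] M [ 0.01 -0.07  0.05] w 92.1
[[-0.897, 0.442, -0.001], [0.442, 0.897, -0.002], [-0.0, -0.002, -1.0]] [-1.16  0.47 -0.01  1.6   0.01  1.07 -0.06]
[-0.36050768 -0.69665183  0.77172144] [ 0.67552951  0.57693901 -0.45922204] 578.8642464933101
[ 0.46252265 -1.47708579  0.78435813] [ 0.03572614  0.93001115 -0.36588837] 566.7564812015328
```

View pics/scene0.png

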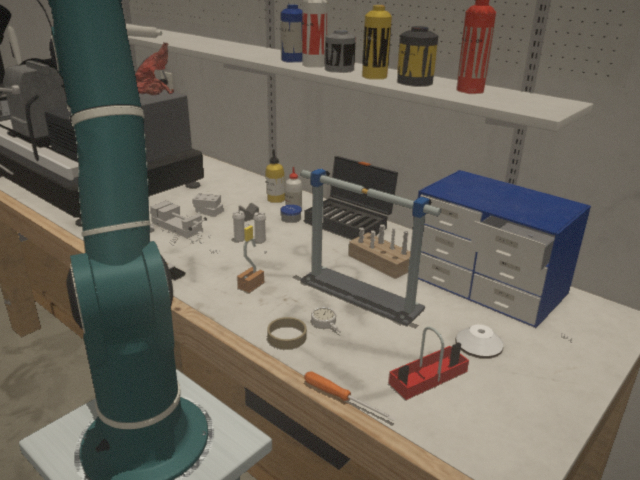

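View pics/side0.png

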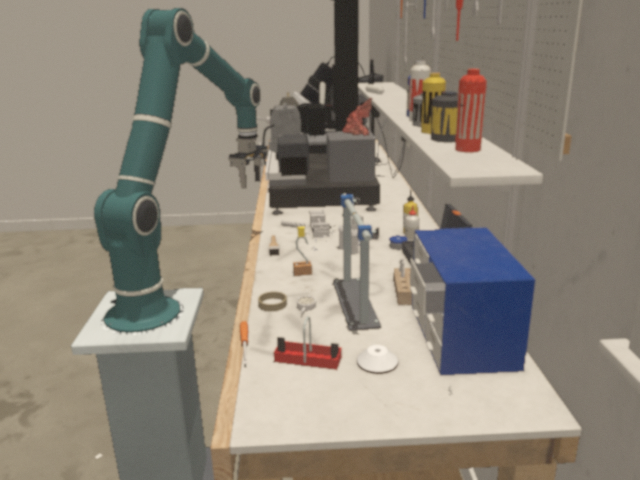

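The scene view shows the hook tab near (249,233), the block near (250,279), the rail heads near (319,177) and (421,207), and the tray near (430,372). In the side view the tab is near (301,232), the heads near (348,199) and (364,232), and the tray near (308,353). Next I'll enlarge these areas.

Run:
```python
from h import *
a=cv2.imread('pics/scene0.png');b=cv2.imread('pics/side0.png')
def crop(im,x,y,w,h): return cv2.resize(im[y:y+h,x:x+w],(400,300),interpolation=cv2.INTER_CUBIC)
o=np.vstack([np.hstack([crop(a,300,160,152,114),crop(a,380,315,100,75)]),np.hstack([crop(b,260,180,120,90),crop(b,265,310,80,60)])])
cv2.imwrite('pics/c1.png',o)
for n,im in(('scene',a),('side',b)):
    hsv=cv2.cvtColor(im,cv2.COLOR_BGR2HSV)
    for nm,lo,hi in(('yel',(22,120,120),(35,255,255)),('blue',(100,100,60),(125,255,255)),('red',(0,150,80),(6,255,255)),('brown',(8,100,60),(18,255,200))):
        k,l,s,ct=cv2.connectedComponentsWithStats(cv2.inRange(hsv,lo,hi))
        print(n,nm,[(s[i].tolist(),np.round(ct[i],1).tolist()) for i in range(1,k) if s[i,4]>25])
```

```text
scene yel [([365, 10, 26, 8, 162], [378.1, 13.7]), ([267, 164, 16, 14, 144], [274.9, 169.3]), ([245, 226, 8, 15, 95], [248.2, 232.9])]
scene blue [([282, 5, 20, 16, 232], [291.9, 13.3]), ([283, 53, 18, 8, 73], [291.5, 56.7]), ([312, 169, 13, 12, 75], [317.5, 172.9]), ([419, 171, 171, 117, 6378], [520.7, 211.9]), ([413, 197, 16, 20, 160], [419.5, 204.9]), ([282, 205, 19, 9, 116], [291.1, 209.0])]
scene red [([458, 0, 38, 93, 1544], [476.2, 42.4]), ([303, 15, 4, 38, 97], [304.3, 34.0]), ([310, 15, 14, 39, 363], [315.7, 34.3]), ([290, 172, 7, 6, 29], [293.1, 175.2]), ([441, 355, 27, 20, 153], [448.9, 364.5]), ([399, 361, 40, 36, 569], [420.4, 377.1]), ([390, 369, 8, 10, 35], [393.9, 373.5])]
scene brown [([358, 162, 13, 4, 35], [364.1, 163.3]), ([0, 194, 16, 12, 43], [7.2, 199.2]), ([0, 200, 83, 138, 5634], [34.0, 272.2]), ([49, 225, 16, 11, 31], [57.6, 230.7]), ([238, 268, 25, 24, 360], [250.1, 279.1]), ([180, 346, 56, 61, 971], [205.1, 373.8]), ([292, 371, 59, 34, 628], [325.7, 385.8]), ([271, 389, 19, 14, 43], [280.1, 395.7]), ([248, 401, 188, 79, 4250], [320.5, 458.3]), ([237, 406, 
[... 749 characters left out ...]
6], [458.9, 4.3]), ([456, 70, 29, 81, 911], [470.7, 104.9]), ([412, 81, 10, 15, 66], [416.2, 88.8]), ([275, 343, 29, 21, 410], [290.4, 353.7]), ([306, 346, 34, 22, 483], [321.6, 357.2])]
side brown [([454, 107, 5, 29, 50], [456.7, 119.9]), ([564, 135, 6, 18, 71], [566.7, 143.8]), ([408, 206, 9, 9, 30], [412.4, 210.2]), ([452, 210, 9, 6, 37], [455.8, 212.3]), ([294, 262, 17, 13, 183], [302.1, 268.2]), ([239, 324, 9, 21, 53], [241.1, 334.8]), ([549, 438, 29, 25, 469], [564.3, 449.0]), ([539, 440, 11, 8, 34], [544.0, 442.3]), ([290, 446, 218, 34, 2857], [392.7, 468.1]), ([288, 452, 22, 10, 65], [297.7, 455.5]), ([239, 454, 46, 26, 364], [258.0, 469.6]), ([215, 463, 17, 15, 73], [223.4, 470.2])]
```

View pics/c1.png

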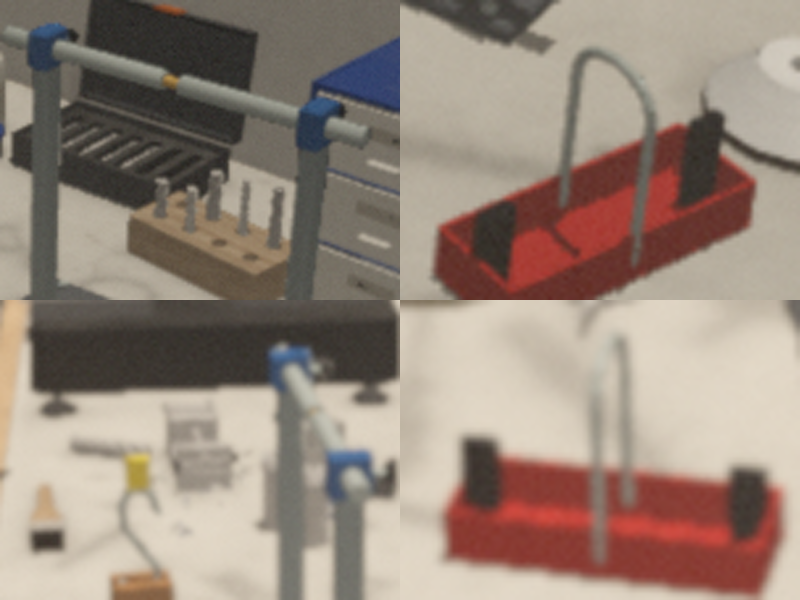

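Run:
```python
from h import *
c=get_calibration('scene');d=get_calibration('side')
P={'tab':((248.4,233.2),(300.9,231.5)),'headL':((318.5,178),(347,200.1)),'headR':((420,206.9),(365,232.5)),'groove':((364.8,190.8),(354.2,213.3)),'endR':((438,211.5),(367,234.9)),
'archtop':((429.5,329.5),(307.3,317.5)),'tabN':((403.5,372.5),(281.5,344.5)),'tabF':((455.5,353),(334.5,350.5))}
for k,(p,q) in P.items():
    X,e=tri(c,p,d,q); print(k,np.round(X,4),round(e,4))
for k in('headL','headR','groove','endR'): print(k,onz(c,*P[k][0],.275))
print('tab z=.15',onz(c,*P['tab'][0],.150), onz(d,*P['tab'][1],.150)); print('tabs z45', onz(c,*P['tabN'][0],.045),onz(c,*P['tabF'][0],.045),onz(d,*P['tabN'][1],.045),onz(d,*P['tabF'][1],.045))
print('block top', onz(c,250.1,279,.03),onz(d,302.1,268,.03))
```

```text
tab [0.468  0.2369 0.1444] 0.0046
headL [0.6085 0.1396 0.2739] 0.0013
headR [ 0.6307 -0.1268  0.2717] 0.0053
groove [0.6166 0.0092 0.2761] 0.0013
endR [ 0.6296 -0.1702  0.2785] 0.0011
archtop [ 0.4742 -0.2659  0.1087] 0.0023
tabN [ 0.4095 -0.2572  0.0344] 0.0084
tabF [ 0.5369 -0.2976  0.0326] 0.002
headL [0.60770954 0.13892695 0.275     ]
headR [ 0.62966178 -0.1269999   0.275     ]
groove [0.62010958 0.01177481 0.275     ]
endR [ 0.6353982  -0.16716498  0.275     ]
tab z=.15 [0.46394902 0.23231748 0.15      ] [0.46728889 0.21560301 0.15      ]
tabs z45 [ 0.40356448 -0.259664    0.045     ] [ 0.52325025 -0.30345608  0.045     ] [ 0.40867426 -0.28159534  0.045     ] [ 0.53520187 -0.31874795  0.045     ]
block top [0.45543279 0.22365246 0.03      ] [0.46677927 0.19905272 0.03      ]
```

Run:
```python
from h import *
o=st();c=get_calibration('wrist');R=np.array(o['tcp_rot'])
p,d=ray(c,320,240);print('cam in tool',R.T@(p-o['eef_pos']),R.T@d,c['fx'])
print('tab in tool',R.T@(np.array([.466,.235,.157])-o['eef_pos']))
```

```text
t 0.1 p [0.2871 0.5826 0.2387] F [ 0.35 -0.63 -0.08] M [ 0.    0.01 -0.01] w 92.1
[[-0.897, 0.442, -0.001], [0.442, 0.897, -0.001], [-0.0, -0.002, -1.0]] [-1.16  0.47 -0.01  1.6   0.01  1.07 -0.06]
cam in tool [ 7.60929435e-02  2.61360551e-06 -1.45423337e-01] [-2.71458337e-01 -7.98235871e-04  9.62451048e-01] 378.9596201617323
tab in tool [-0.31411074 -0.23262488  0.08212742]
```

```bash
r='{"linear":'; 
python3 -m pendant '[{"linear":[-0.028,-0.025,-0.006],"spin":0,"hand":0.0919},{"linear":[-0.028,-0.025,-0.006],"spin":0,"hand":0.0919},{"linear":[-0.028,-0.025,-0.006],"spin":0,"hand":0.0919},{"linear":[-0.028,-0.025,-0.006],"spin":0,"hand":0.0919},{"linear":[-0.028,-0.025,-0.006],"spin":0,"hand":0.0919}]'
python3 -m pendant '[{"linear":[-0.028,-0.025,-0.006],"spin":0,"hand":0.05},{"linear":[-0.028,-0.025,-0.006],"spin":0,"hand":0.05},{"linear":[-0.028,-0.025,-0.006],"spin":0,"hand":0.05},{"linear":[-0.028,-0.025,-0.006],"spin":0,"hand":0.05},{"linear":[-0.028,-0.025,-0.006],"spin":0,"hand":0.05}]'
python3 -m pendant '[{"linear":[0,0,0],"spin":-0.1,"hand":0.05},{"linear":[0,0,0],"spin":-0.1,"hand":0.05},{"linear":[0,0,0],"spin":-0.1,"hand":0.05},{"linear":[0,0,0],"spin":-0.1,"hand":0.05},{"linear":[0,0,0],"spin":-0.06,"hand":0.05}]'
python3 - <<'E'
from h import *
st();a,c=snap('wrist','w1.png');print(proj(c,[[.466,.235,.15],[.618,.01,.28]]))
E
```

```text
time_s: 0.72
eef_pos: [0.3566, 0.405, 0.2663]
tcp_rot: [[-0.9, 0.437, -0.004], [0.437, 0.9, -0.006], [0.001, -0.007, -1.0]]
ft_force: [0.4, -0.6, -0.1]
width: 1.0
time_s: 1.35
eef_pos: [0.4291, 0.2246, 0.2967]
tcp_rot: [[-0.9, 0.437, -0.006], [0.437, 0.9, -0.008], [0.003, -0.01, -1.0]]
ft_force: [0.4, 0.4, 0.1]
width: 0.552
time_s: 1.98
eef_pos: [0.4297, 0.22, 0.2961]
tcp_rot: [[-1.0, -0.016, -0.008], [-0.015, 1.0, -0.009], [0.008, -0.009, -1.0]]
ft_force: [-0.6, -0.1, 0.0]
width: 0.544
t 1.98 p [0.4297 0.22   0.2961] F [-0.63 -0.1   0.02] M [ 0.   -0.01 -0.04] w 50.0
[[-1.0, -0.016, -0.008], [-0.015, 1.0, -0.009], [0.008, -0.009, -1.0]] [-0.66  0.13  0.12  1.93 -0.01  1.09  1.06]
[[339.37832799 277.24922803]
 [-36.09654117 587.06704709]]
```

View pics/w1.png

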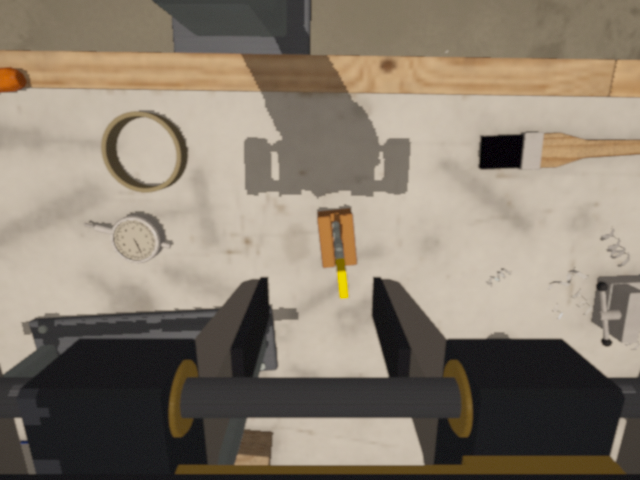

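The wrist view shows the yellow tab at about (342,278), standing in the brown block (corners about (319,210), (352,207), (356,265), (324,268)). The tape, gauge and stand base are to the left.

```bash
cat >> h.py <<'E'
def rect(im,lo,hi,minA=30,roi=None):
    m=cv2.inRange(cv2.cvtColor(im,cv2.COLOR_BGR2HSV),lo,hi)
    if roi: k=np.zeros_like(m); x,y,w,h=roi; k[y:y+h,x:x+w]=1; m=m*k
    cs=[c for c in cv2.findContours(m,cv2.RETR_EXTERNAL,cv2.CHAIN_APPROX_NONE)[0] if cv2.contourArea(c)>minA]
    c=max(cs,key=cv2.contourArea); return cv2.boxPoints(cv2.minAreaRect(c)),c[:,0,:]
E
python3 - <<'E'
from h import *
im=cv2.imread('pics/w1.png');c=get_calibration('wrist')
for nm,lo,hi,z in(('yel',(22,120,100),(35,255,255),.164),('blk',(5,100,50),(18,255,220),.036)):
    b,k=rect(im,lo,hi,roi=(290,190,100,120)); print(nm,np.round(b,1).tolist()); print(np.round([onz(c,*p,z)[:2] for p in b],4).tolist())
    w=np.array([onz(c,*p,z)[:2] for p in b]); e=w[1]-w[0];f=w[2]-w[1]; print(np.degrees(np.arctan2(e[1],e[0])),np.linalg.norm(e),np.degrees(np.arctan2(f[1],f[0])),np.linalg.norm(f),w.mean(0))
    far=k[k[:,1]>=k[:,1].max()-1]; print('far edge',[onz(c,*far.mean(0),zz)[:2].round(4).tolist() for zz in(.134,.164)])
    h=cv2.cvtColor(im,cv2.COLOR_BGR2HSV)
print(im[255:302:3,342].tolist())
E
```

```text
yel [[334.5, 258.3999938964844], [344.29998779296875, 257.29998779296875], [348.70001220703125, 297.6000061035156], [339.0, 298.70001220703125]]
[[0.4452, 0.2301], [0.4442, 0.2375], [0.4776, 0.2422], [0.4787, 0.2345]]
97.86377977306608 0.007561917223213614 8.011597630771144 0.03376254764704402 [0.46140514 0.23609595]
far edge [[0.491, 0.2397], [0.4778, 0.2378]]
blk [[316.5, 211.1999969482422], [351.29998779296875, 207.89999389648438], [356.70001220703125, 264.0], [321.79998779296875, 267.29998779296875]]
[[0.4334, 0.2136], [0.429, 0.2514], [0.493, 0.2599], [0.4977, 0.2207]]
96.6520209768276 0.03798502300804883 7.615657259682493 0.06456752377375952 [0.46325543 0.23640293]
far edge [[0.4621, 0.2258], [0.4516, 0.2252]]
[[87, 97, 103], [45, 99, 117], [0, 99, 121], [0, 100, 122], [0, 101, 122], [0, 137, 163], [0, 210, 232], [0, 212, 234], [0, 212, 234], [0, 212, 234], [0, 211, 234], [0, 210, 234], [0, 208, 234], [0, 208, 234], [0, 203, 229], [166, 184, 197]]
```

```bash
python3 -m pendant '[{"linear":[-0.018,0.008,0],"spin":-0.06,"hand":0.05},{"linear":[-0.0185,0.0075,0],"spin":-0.06,"hand":0.05},{"linear":[0,0,0.02],"spin":0,"hand":0.05},{"linear":[0,0,0.02],"spin":0,"hand":0.05},{"linear":[0,0,0],"spin":0,"hand":0.05}]'
python3 - <<'E'
from h import *
o=st();R=np.array(o['tcp_rot']);print(R.T@(np.array([.466,.236,.163])-o['eef_pos']),np.degrees(np.arctan2(-R[1,0],-R[0,0])))
a,c=snap('wrist','w2.png');b,k=rect(a,(22,120,100),(35,255,255));far=k[k[:,1]>=k[:,1].max()-1];print(b.tolist(),onz(c,*far.mean(0),.164))
b=b[np.argsort(b[:,1])];print([onz(c,*p,.164)[:2].round(4).tolist() for p in b])
E
```

```text
time_s: 2.65
eef_pos: [0.4655, 0.2371, 0.2537]
tcp_rot: [[-0.991, -0.136, -0.009], [-0.136, 0.991, -0.01], [0.011, -0.009, -1.0]]
ft_force: [-0.7, 0.1, -0.0]
width: 0.542
t 2.65 p [0.4655 0.2371 0.2537] F [-0.69  0.11 -0.02] M [ 0.04  0.02 -0.01] w 49.8
[[-0.991, -0.136, -0.009], [-0.136, 0.991, -0.01], [0.011, -0.009, -1.0]] [-0.64  0.24  0.12  1.9  -0.03  1.02  1.2 ]
[-0.00135404 -0.00036259  0.0907145 ] 7.831961200914659
[[316.0, 230.0], [326.0, 230.0], [326.0, 274.0], [316.0, 274.0]] [0.4777589  0.23845227 0.164     ]
[[0.4487, 0.2312], [0.4478, 0.2375], [0.4774, 0.2417], [0.4783, 0.2352]]
```

```bash
python3 -m pendant '[{"linear":[-0.001,0,0.025],"spin":0,"hand":0.05},{"linear":[0,0,0.025],"spin":0,"hand":0.05},{"linear":[0,0,0.025],"spin":0,"hand":0.05},{"linear":[0,0,0.014],"spin":0,"hand":0.05},{"linear":[0,0,0],"spin":0,"hand":0.05}]' 20
python3 -m pendant '[{"linear":[0,0,0],"spin":0,"hand":0.0},{"linear":[0,0,0],"spin":0,"hand":0.0},{"linear":[0,0,0],"spin":0,"hand":0.0},{"linear":[0,0,0],"spin":0,"hand":0.0},{"linear":[0,0,0],"spin":0,"hand":0.0}]' 20
python3 -c "
from h import *
st()"
```

```text
time_s: 3.32
eef_pos: [0.4695, 0.2388, 0.1686]
tcp_rot: [[-0.991, -0.135, -0.0], [-0.135, 0.991, -0.004], [0.001, -0.004, -1.0]]
ft_force: [1.0, 0.1, -0.0]
width: 0.544
time_s: 3.95
eef_pos: [0.4713, 0.2395, 0.1717]
tcp_rot: [[-0.991, -0.134, 0.004], [-0.134, 0.991, -0.001], [-0.004, -0.002, -1.0]]
ft_force: [0.3, -0.8, -0.6]
width: 0.086
t 3.95 p [0.4713 0.2395 0.1717] F [ 0.25 -0.78 -0.58] M [-0.14 -0.06 -0.03] w 7.9
[[-0.991, -0.134, 0.004], [-0.134, 0.991, -0.001], [-0.004, -0.002, -1.0]] [-0.63  0.35  0.11  1.97 -0.05  0.83  1.21]
```

```bash
python3 -m pendant '[{"linear":[0,0,-0.01],"spin":0,"hand":0.0},{"linear":[0,0,-0.01],"spin":0,"hand":0.0},{"linear":[0,0,-0.015],"spin":0,"hand":0.0},{"linear":[0,0,-0.02],"spin":0,"hand":0.0},{"linear":[0,0,-0.02],"spin":0,"hand":0.0}]' 25
python3 -c "
from h import *
st()"
python3 -m pendant '[{"linear":[0,0,-0.03],"spin":0,"hand":0.0},{"linear":[0,0,-0.03],"spin":0,"hand":0.0},{"linear":[0,0,-0.03],"spin":0,"hand":0.0},{"linear":[0,0,-0.03],"spin":0,"hand":0.0},{"linear":[0,0,-0.03],"spin":0,"hand":0.0}]'
python3 -m pendant '[{"linear":[0,0,0],"spin":0,"hand":0.0},{"linear":[0,0,0],"spin":0,"hand":0.0},{"linear":[0,0,0],"spin":0,"hand":0.0},{"linear":[0,0,0],"spin":0,"hand":0.0},{"linear":[0,0,0],"spin":0,"hand":0.0}]'
python3 - <<'E'
from h import *
st()
a,c=snap('wrist','w3.png');b,d=snap('side','side3.png');e,f=snap('scene','scene3.png')
o=manip.get_obs();q=np.array(o['eef_pos']);u,v=proj(f,[q])[0].astype(int);u2,v2=proj(d,[q])[0].astype(int)
C=lambda im,x,y,w,h:cv2.resize(im[max(y,0):y+h,max(x,0):x+w],(400,300))
print(u,v,u2,v2)
cv2.imwrite('pics/c3.png',np.hstack([C(a,180,200,280,210),C(b,u2-40,v2-20,120,90)]))
E
```

```text
time_s: 4.58
eef_pos: [0.4701, 0.2394, 0.2504]
tcp_rot: [[-0.991, -0.134, 0.002], [-0.134, 0.991, -0.002], [-0.002, -0.003, -1.0]]
ft_force: [0.6, -0.2, -2.0]
width: 0.085
t 4.58 p [0.4701 0.2394 0.2504] F [ 0.55 -0.22 -1.99] M [ 0.04 -0.05  0.02] w 7.8
[[-0.991, -0.134, 0.002], [-0.134, 0.991, -0.002], [-0.002, -0.003, -1.0]] [-0.64  0.25  0.12  1.9  -0.03  1.    1.2 ]
time_s: 5.2
eef_pos: [0.4684, 0.239, 0.4101]
tcp_rot: [[-0.991, -0.134, 0.005], [-0.134, 0.991, -0.0], [-0.005, -0.001, -1.0]]
ft_force: [-0.2, -0.2, -1.5]
width: 0.083
time_s: 5.82
eef_pos: [0.4676, 0.2385, 0.4099]
tcp_rot: [[-0.991, -0.134, 0.005], [-0.134, 0.991, -0.0], [-0.005, -0.001, -1.0]]
ft_force: [-0.2, 0.5, -1.5]
width: 0.083
t 5.83 p [0.4676 0.2385 0.4099] F [-0.24  0.54 -1.54] M [0.07 0.04 0.  ] w 7.6
[[-0.991, -0.134, 0.005], [-0.134, 0.991, -0.0], [-0.005, -0.001, -1.0]] [-0.65  0.12  0.13  1.69 -0.01  1.34  1.18]
243 125 298 149
```

View pics/c3.png

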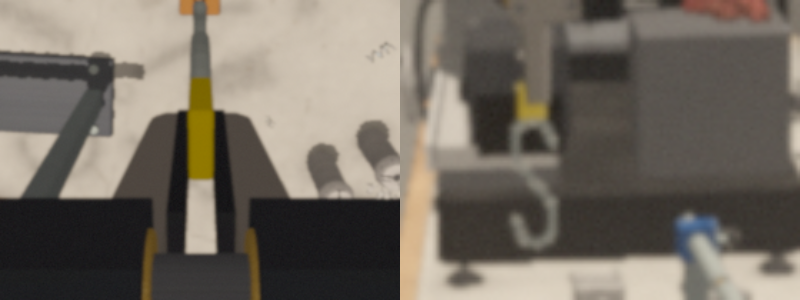

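Run:
```python
from h import *
o=manip.get_obs();R=np.array(o['tcp_rot']);p=np.array(o['eef_pos'])
a=cv2.imread('pics/w3.png');c=get_calibration('wrist')
b,k=rect(a,(22,120,60),(35,255,255),roi=(250,230,140,120));print(b.tolist())
far=k[k[:,1]>=k[:,1].max()-1].mean(0);print(far, R.T@(onz(c,*far,p[2]-.0077)-p))
hx=-R[:,0];print('hook ctr est', R.T@(onz(c,*far,p[2]-.0077)-p)+[.012,0,0])
y=np.radians(4.7);S=np.array([[np.cos(y),-np.sin(y),0],[np.sin(y),np.cos(y),0],[0,0,1]])
bm=np.array([.6187,.006,.275]); tgt=bm+S@[-.055,-.012,0]; print(tgt, S)
```

```text
[[310.0, 254.0], [330.0, 254.0], [330.0, 325.0], [310.0, 325.0]]
[320.         324.31578947] [-0.00625033 -0.00016737  0.00773246]
hook ctr est [ 0.00574967 -0.00016737  0.00773246]
[ 0.56486821 -0.01046627  0.275     ] [[ 0.99663739 -0.08193851  0.        ]
 [ 0.08193851  0.99663739  0.        ]
 [ 0.          0.          1.        ]]
```

```bash
python3 -m pendant '[{"linear":[0.0067,-0.0493,0],"spin":0,"hand":0.0},{"linear":[0.0067,-0.0493,0],"spin":0,"hand":0.0},{"linear":[0.0067,-0.0493,0],"spin":0,"hand":0.0},{"linear":[0.0067,-0.0493,0],"spin":0,"hand":0.0},{"linear":[0.0067,-0.0493,0],"spin":0,"hand":0.0}]'
python3 -m pendant '[{"linear":[-0.01,0,0],"spin":0.055,"hand":0.0},{"linear":[-0.01,0,0],"spin":0,"hand":0.0},{"linear":[-0.01,0,0],"spin":0,"hand":0.0},{"linear":[-0.01,0,0],"spin":0,"hand":0.0},{"linear":[0,0,0],"spin":0,"hand":0.0}]'
python3 - <<'E'
from h import *
st()
a,c=snap('wrist','w4.png');
E
```

```text
time_s: 6.6
eef_pos: [0.4684, -0.013, 0.4098]
tcp_rot: [[-0.99, -0.144, 0.006], [-0.144, 0.99, 0.001], [-0.006, -0.0, -1.0]]
ft_force: [0.6, -0.3, -1.7]
width: 0.089
time_s: 7.22
eef_pos: [0.5102, -0.0123, 0.4104]
tcp_rot: [[-0.996, -0.084, 0.007], [-0.084, 0.996, 0.0], [-0.007, -0.0, -1.0]]
ft_force: [0.5, 0.1, -1.5]
width: 0.085
t 7.22 p [ 0.5102 -0.0123  0.4104] F [ 0.5   0.06 -1.55] M [ 0.07  0.04 -0.01] w 7.8
[[-0.996, -0.084, 0.007], [-0.084, 0.996, 0.0], [-0.007, -0.0, -1.0]] [-0.38  0.08  0.36  1.73 -0.03  1.33  1.65]
```

View pics/w4.png

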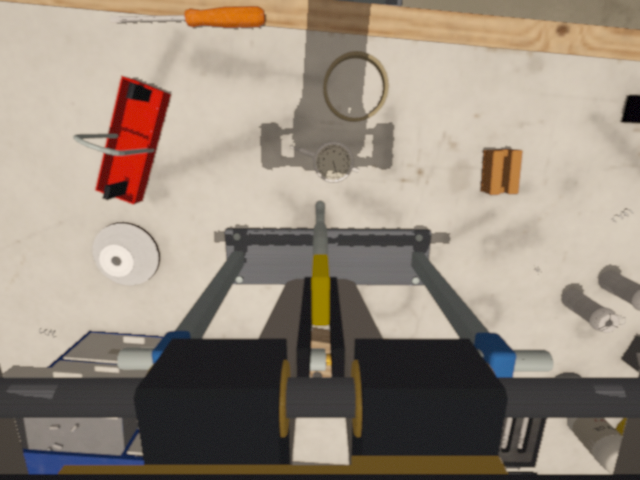

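The bar ends are level in this view, near (122,361) and (550,361), so the tool yaw matches the bar. Brass shows near (327,362) between the fingers. The tray tabs are near (138,92) and (115,190).

Run:
```python
from h import *
a=cv2.imread('pics/w4.png');c=get_calibration('wrist');o=manip.get_obs();R=np.array(o['tcp_rot']);p=np.array(o['eef_pos'])
E=[onz(c,*q,.275) for q in((120,360.5),(550.5,360.5))];print(np.round(E,4),'mid',(E[0]+E[1])/2,'len',np.linalg.norm(E[0]-E[1]))
d=E[1]-E[0];print('yaw',np.degrees(np.arctan2(-d[0],d[1])))
m=(E[0]+E[1])/2;print('mid in tool',R.T@(m-p))
for u in(322,326,333):
  q=onz(c,u,361,.278);print('brass',u,(q-m)@d/np.linalg.norm(d))
print(a[350:374:3,308:334:2].max(2)-a[350:374:3,308:334:2].min(2))
m2=cv2.inRange(cv2.cvtColor(a,cv2.COLOR_BGR2HSV),(0,0,0),(180,255,45));
k,l,s,ct=cv2.connectedComponentsWithStats(m2[70:210,90:180]);T=[ct[i]+[90,70] for i in range(1,k) if s[i,4]>40]
print(np.round(T,1).tolist(),[onz(c,*t,.05).round(4).tolist() for t in T])
```

```text
[[ 0.6341 -0.1722  0.275 ]
 [ 0.6031  0.1913  0.275 ]] mid [0.61857678 0.0095872  0.275     ] len 0.36483539345861377
yaw 4.876713606872907
mid in tool [-0.10928119  0.01269423  0.13616641]
brass 322 -0.011209388465091084
brass 326 -0.007854325680868772
brass 333 -0.0019830220041046395
[[  1   4   7   7   8   8   8   9  22  62  66  37   1]
 [  2   5   9   9  10  10  10  10  15  52  65  39   4]
 [  3   8  10  11  11  12  11  11  16  70 112  76   6]
 [  0   8  12  11  11  12  11  12  20  96 143 112  17]
 [  0  10  11  12  12  12  12  12  16  87 145 133  34]
 [  2  11  13  12  13  12  13  12  14  62 100  92  21]
 [  2  12  13  12  13  12  14  13  17  52  66  58  16]
 [  6  41  50  44  31  35  46  51  57  66  68  59  13]]
[[140.2, 92.7], [115.9, 189.3]] [[0.4069, -0.2468, 0.05], [0.5315, -0.2847, 0.05]]
```

```bash
python3 -m pendant '[{"linear":[-0.019,0,0.003],"spin":0,"hand":0.0},{"linear":[-0.019,0,0.003],"spin":0,"hand":0.0},{"linear":[-0.019,0,0.003],"spin":0,"hand":0.0},{"linear":[-0.019,0,0.003],"spin":0,"hand":0.0},{"linear":[0,0,0],"spin":0,"hand":0.0}]'
python3 - <<'E'
from h import *
o=st();y=np.radians(4.85);S=np.array([[np.cos(y),-np.sin(y)],[np.sin(y),np.cos(y)]])
q=S.T@(np.array([.6186,.0096])-np.array(o['eef_pos'])[:2]);print('bar in hook',q[0]*1e3+5.5,275-(o['eef_pos'][2]*1e3-165.7),'hook y',-q[1]*1e3)
e,f=snap('side','side5.png')
E
```

```text
time_s: 7.9
eef_pos: [0.5864, -0.0042, 0.3984]
tcp_rot: [[-0.996, -0.088, 0.005], [-0.088, 0.996, 0.001], [-0.005, 0.001, -1.0]]
ft_force: [-0.0, -0.2, -2.2]
width: 0.085
t 7.9 p [ 0.5864 -0.0042  0.3984] F [-0.   -0.16 -2.21] M [-0.01 -0.   -0.02] w 7.8
[[-0.996, -0.088, 0.005], [-0.088, 0.996, 0.001], [-0.005, 0.001, -1.0]] [-0.35  0.24  0.38  1.58 -0.09  1.33  1.69]
bar in hook 38.769248169469634 42.26827594580885 hook y -11.018815651100253
```

```bash
cat >> h.py <<'E'
def bar():
    o=st();y=np.radians(4.85);S=np.array([[np.cos(y),-np.sin(y)],[np.sin(y),np.cos(y)]])
    q=S.T@(np.array([.6186,.0096])-np.array(o['eef_pos'])[:2]);print('bar in hook x,z',(q[0]*1e3+5.5).round(1),round(275-(o['eef_pos'][2]*1e3-165.7),1),'hook y',-q[1]*1e3)
E
python3 -m pendant '[{"linear":[-0.0077,0,0.0107],"spin":0,"hand":0.0},{"linear":[-0.0077,0,0.0107],"spin":0,"hand":0.0},{"linear":[-0.0077,0,0.0107],"spin":0,"hand":0.0},{"linear":[-0.0077,0,0.0107],"spin":0,"hand":0.0},{"linear":[0,0,0],"spin":0,"hand":0.0}]'
python3 -c "
from h import *
bar()
a,_=snap('scene','s6.png');b,_=snap('side','d6.png')
cv2.imwrite('pics/c6.png',np.hstack([cv2.resize(a[130:220,310:430],(400,300)),cv2.resize(b[150:270,290:450],(400,300))]))
"
```

```text
time_s: 8.57
eef_pos: [0.6172, -0.0015, 0.3529]
tcp_rot: [[-0.996, -0.088, 0.004], [-0.088, 0.996, 0.002], [-0.004, 0.001, -1.0]]
ft_force: [0.4, 0.6, -1.9]
width: 0.089
t 8.57 p [ 0.6172 -0.0015  0.3529] F [ 0.44  0.57 -1.92] M [0.04 0.01 0.  ] w 8.2
[[-0.996, -0.088, 0.004], [-0.088, 0.996, 0.002], [-0.004, 0.001, -1.0]] [-0.34  0.32  0.37  1.57 -0.12  1.26  1.71]
bar in hook x,z 7.8 87.8 hook y -10.921833333438244
```

View pics/c6.png

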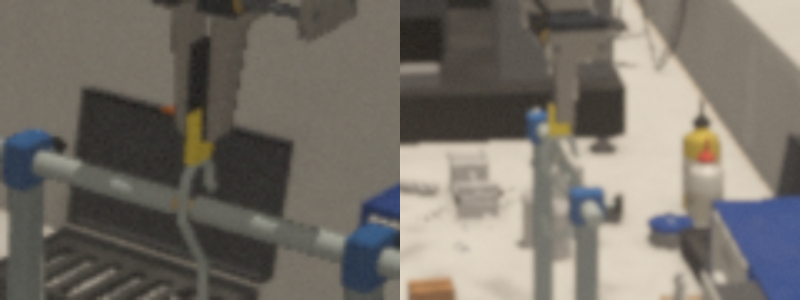

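The hook's shank is in front of the bar and its rear leg behind it. The brass neck is just left of the hook, which is the +y side. There's no contact force yet.

```bash
python3 -m pendant '[{"linear":[-0.004,0,0.0045],"spin":0,"hand":0.0},{"linear":[-0.0038,0,0.0045],"spin":0,"hand":0.0},{"linear":[0,0,0.005],"spin":0,"hand":0.0},{"linear":[0,0,0.004],"spin":0,"hand":0.0},{"linear":[0,0,0],"spin":0,"hand":0.0}]'
python3 -c "
from h import *
bar()"
python3 -m pendant '[{"linear":[0,0,0.001],"spin":0,"hand":0.0},{"linear":[0,0,0.001],"spin":0,"hand":0.0},{"linear":[0,0,0.001],"spin":0,"hand":0.0},{"linear":[0,0,0],"spin":0,"hand":0.0},{"linear":[0,0,0],"spin":0,"hand":0.0}]'
python3 -c "
from h import *
bar()"
```

```text
time_s: 9.3
eef_pos: [0.6256, -0.001, 0.336]
tcp_rot: [[-0.996, -0.087, 0.007], [-0.087, 0.996, 0.002], [-0.007, 0.002, -1.0]]
ft_force: [-0.0, -0.2, -2.6]
width: 0.084
t 9.3 p [ 0.6256 -0.001   0.336 ] F [-0.05 -0.2  -2.56] M [0.04 0.03 0.02] w 7.7
[[-0.996, -0.087, 0.007], [-0.087, 0.996, 0.002], [-0.007, 0.002, -1.0]] [-0.33  0.35  0.37  1.58 -0.13  1.23  1.72]
bar in hook x,z -0.6 104.7 hook y -11.18307718890074
time_s: 9.93
eef_pos: [0.6255, -0.0011, 0.3332]
tcp_rot: [[-0.996, -0.087, 0.007], [-0.087, 0.996, 0.003], [-0.007, 0.002, -1.0]]
ft_force: [0.0, 0.4, 0.3]
width: 0.084
t 9.93 p [ 0.6255 -0.0011  0.3332] F [0.03 0.38 0.28] M [-0.05  0.15  0.  ] w 7.7
[[-0.996, -0.087, 0.007], [-0.087, 0.996, 0.003], [-0.007, 0.002, -1.0]] [-0.33  0.35  0.37  1.58 -0.14  1.22  1.72]
bar in hook x,z -0.5 107.5 hook y -11.242073154167798
```

```bash
python3 -m pendant '[{"linear":[0,0.001,0.0005],"spin":0,"hand":0.0},{"linear":[0,0.001,0.0005],"spin":0,"hand":0.0},{"linear":[0,0.001,0.0005],"spin":0,"hand":0.0},{"linear":[0,0.001,0.0005],"spin":0,"hand":0.0},{"linear":[0,0.001,0.0005],"spin":0,"hand":0.0}]'
python3 -c "
from h import *
bar()"
```

```text
time_s: 10.55
eef_pos: [0.625, 0.0036, 0.3309]
tcp_rot: [[-0.996, -0.087, 0.007], [-0.087, 0.996, 0.002], [-0.007, 0.001, -1.0]]
ft_force: [0.3, -0.6, -0.6]
width: 0.082
t 10.55 p [0.625  0.0036 0.3309] F [ 0.32 -0.63 -0.64] M [-0.01  0.13 -0.07] w 7.6
[[-0.996, -0.087, 0.007], [-0.087, 0.996, 0.002], [-0.007, 0.001, -1.0]] [-0.34  0.35  0.37  1.59 -0.13  1.22  1.71]
bar in hook x,z -0.4 109.8 hook y -6.491001616440455
```

```bash
python3 -m pendant '[{"linear":[0,0,0.0005],"spin":0,"hand":0.0},{"linear":[0,0,0.0005],"spin":0,"hand":0.0},{"linear":[0,0,0.0005],"spin":0,"hand":0.0},{"linear":[0,0,0.0005],"spin":0,"hand":0.0},{"linear":[0,0,0.0005],"spin":0,"hand":0.0}]'
python3 -c "
from h import *
bar()
b,c=snap('scene','s7.png');a,d=snap('side','d7.png');w,_=snap('wrist','w7.png')
cv2.imwrite('pics/c7.png',np.hstack([cv2.resize(b[155:215,325:405],(400,300),interpolation=cv2.INTER_CUBIC),cv2.resize(w[200:410,180:460],(400,300))]))
"
```

```text
time_s: 11.18
eef_pos: [0.6254, 0.0052, 0.3285]
tcp_rot: [[-0.996, -0.088, 0.008], [-0.088, 0.996, 0.004], [-0.008, 0.003, -1.0]]
ft_force: [-0.5, 1.4, -1.0]
width: 0.083
t 11.18 p [0.6254 0.0052 0.3285] F [-0.5   1.41 -0.99] M [ 0.27  0.15 -0.01] w 7.7
[[-0.996, -0.088, 0.008], [-0.088, 0.996, 0.004], [-0.008, 0.003, -1.0]] [-0.34  0.35  0.37  1.59 -0.14  1.21  1.71]
bar in hook x,z -0.9 112.2 hook y -4.995802708347004
```

View pics/c7.png

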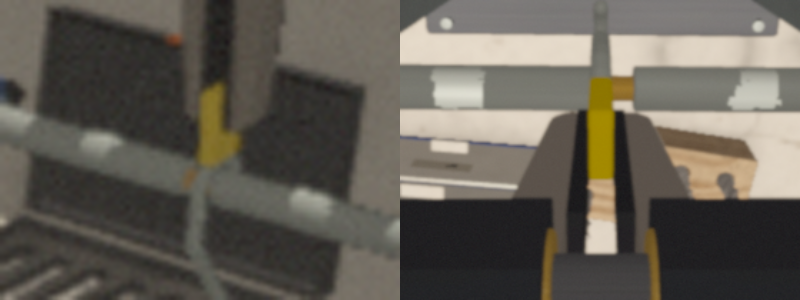

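The wrist crop shows brass just to the right (+y) of the tab, and the hook is at the groove's left shoulder. The groove centre is about 5 mm further +y. I'll slide on with light pressure.

```bash
python3 -m pendant '[{"linear":[0,0.001,0.0003],"spin":0,"hand":0.0},{"linear":[0,0.001,0.0003],"spin":0,"hand":0.0},{"linear":[0,0.001,0.0003],"spin":0,"hand":0.0},{"linear":[0,0.001,0.0003],"spin":0,"hand":0.0},{"linear":[0,0.0005,0.0003],"spin":0,"hand":0.0}]'
python3 -c "
from h import *
bar()"
python3 -m pendant '[{"linear":[0,0,0.0005],"spin":0,"hand":0.0},{"linear":[0,0,0.0005],"spin":0,"hand":0.0},{"linear":[0,0,0.0005],"spin":0,"hand":0.0},{"linear":[0,0,0.0005],"spin":0,"hand":0.0},{"linear":[0,0,0.0005],"spin":0,"hand":0.0}]'
python3 -c "
from h import *
bar()
w,c=snap('wrist','w8.png')
h=cv2.cvtColor(w,cv2.COLOR_BGR2HSV)
print(h[262,290:350,1].tolist());b,k=rect(w,(22,120,60),(35,255,255),roi=(250,230,140,120));print(b.tolist())
"
```

```text
time_s: 11.95
eef_pos: [0.6251, 0.0084, 0.3267]
tcp_rot: [[-0.996, -0.087, 0.008], [-0.087, 0.996, 0.002], [-0.008, 0.001, -1.0]]
ft_force: [-0.2, -1.3, 0.8]
width: 0.082
t 11.95 p [0.6251 0.0084 0.3267] F [-0.23 -1.27  0.79] M [-0.22  0.14  0.05] w 7.6
[[-0.996, -0.087, 0.008], [-0.087, 0.996, 0.002], [-0.008, 0.001, -1.0]] [-0.34  0.35  0.37  1.59 -0.13  1.21  1.71]
bar in hook x,z -0.9 114.0 hook y -1.7061124895474706
time_s: 12.58
eef_pos: [0.6253, 0.0084, 0.3265]
tcp_rot: [[-0.996, -0.087, 0.01], [-0.087, 0.996, 0.002], [-0.01, 0.002, -1.0]]
ft_force: [-2.3, -0.5, 4.8]
width: 0.083
t 12.57 p [0.6253 0.0084 0.3265] F [-2.27 -0.46  4.79] M [ 0.    0.71 -0.04] w 7.6
[[-0.996, -0.087, 0.01], [-0.087, 0.996, 0.002], [-0.01, 0.002, -1.0]] [-0.34  0.35  0.36  1.6  -0.14  1.21  1.71]
bar in hook x,z -1.0 114.2 hook y -1.79977342698702
[21, 21, 21, 19, 21, 17, 19, 21, 21, 19, 21, 21, 19, 17, 19, 19, 30, 62, 119, 168, 184, 189, 216, 255, 255, 255, 255, 255, 255, 255, 255, 255, 255, 255, 255, 255, 255, 255, 222, 193, 183, 182, 176, 172, 181, 180, 172, 142, 86, 38, 19, 18, 18, 18, 18, 18, 18, 18, 16, 18]
[[310.0, 254.0], [330.0, 254.0], [330.0, 325.0], [310.0, 325.0]]
```

```bash
python3 -m pendant '[{"linear":[0,0,0],"spin":0,"hand":0.0},{"linear":[0,0.001,0],"spin":0,"hand":0.0},{"linear":[0,0.001,0],"spin":0,"hand":0.0},{"linear":[0,0.001,0],"spin":0,"hand":0.0},{"linear":[0,0.001,0],"spin":0,"hand":0.0}]'
python3 -c "
from h import *
bar()"
python3 -m pendant '[{"linear":[0,0.001,0],"spin":0,"hand":0.0},{"linear":[0,0.001,0],"spin":0,"hand":0.0},{"linear":[0,0.001,0],"spin":0,"hand":0.0},{"linear":[0,0.001,0],"spin":0,"hand":0.0},{"linear":[0,0,0],"spin":0,"hand":0.0}]'
python3 -c "
from h import *
bar()"
```

```text
time_s: 13.25
eef_pos: [0.625, 0.0093, 0.3265]
tcp_rot: [[-0.996, -0.084, 0.011], [-0.084, 0.996, -0.002], [-0.01, -0.003, -1.0]]
ft_force: [-1.6, -2.2, 4.2]
width: 0.086
t 13.25 p [0.625  0.0093 0.3265] F [-1.61 -2.24  4.15] M [-0.8   0.49  0.02] w 7.9
[[-0.996, -0.084, 0.011], [-0.084, 0.996, -0.002], [-0.01, -0.003, -1.0]] [-0.35  0.35  0.37  1.6  -0.13  1.21  1.7 ]
bar in hook x,z -0.8 114.2 hook y -0.8341020852026994
time_s: 13.88
eef_pos: [0.6244, 0.0132, 0.3263]
tcp_rot: [[-0.996, -0.084, 0.01], [-0.084, 0.996, -0.002], [-0.01, -0.003, -1.0]]
ft_force: [-1.1, -3.6, 4.1]
width: 0.083
t 13.88 p [0.6244 0.0132 0.3263] F [-1.15 -3.59  4.07] M [-0.68  0.52 -0.02] w 7.6
[[-0.996, -0.084, 0.01], [-0.084, 0.996, -0.002], [-0.01, -0.003, -1.0]] [-0.35  0.35  0.36  1.6  -0.13  1.21  1.69]
bar in hook x,z -0.6 114.4 hook y 3.122762736699805
```

```bash
python3 -c "
from h import *
w,c=snap('wrist','w9.png');b,_=snap('scene','s9.png')
h=cv2.cvtColor(w,cv2.COLOR_BGR2HSV)
print(h[262,290:350,1].tolist());q,k=rect(w,(22,120,60),(35,255,255),roi=(250,230,140,120));print(q.tolist())
cv2.imwrite('pics/c9.png',np.hstack([cv2.resize(b[160:205,335:395],(400,300),interpolation=cv2.INTER_CUBIC),cv2.resize(w[220:310,260:380],(400,300))]))
"
```

```text
[19, 17, 19, 19, 17, 19, 17, 24, 51, 105, 157, 172, 176, 178, 177, 179, 179, 180, 178, 182, 182, 193, 234, 255, 255, 255, 255, 255, 255, 255, 255, 255, 255, 255, 255, 255, 255, 224, 155, 83, 33, 19, 16, 16, 18, 18, 20, 18, 14, 16, 18, 16, 16, 16, 16, 20, 18, 18, 18, 18]
[[310.0, 254.0], [330.0, 254.0], [330.0, 325.0], [310.0, 325.0]]
```

View pics/c9.png

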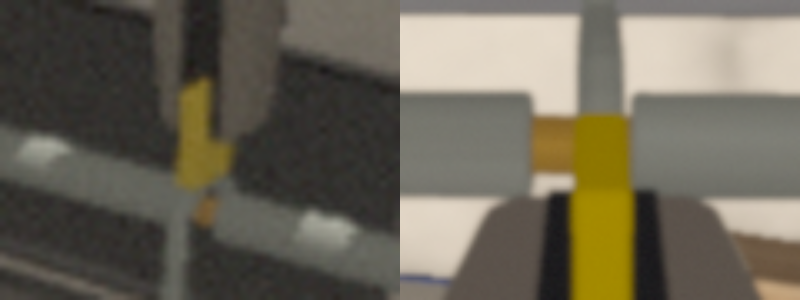

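The hook sits between the square shoulders, with brass on its left and its right side at the right-hand shoulder. So it is in the groove. I'll centre it, ease off the pressure and release.

```bash
python3 -m pendant '[{"linear":[0,-0.001,-0.0003],"spin":0,"hand":0.0},{"linear":[0,-0.001,-0.0003],"spin":0,"hand":0.0},{"linear":[0,-0.001,-0.0002],"spin":0,"hand":0.0},{"linear":[0,-0.001,0],"spin":0,"hand":0.0},{"linear":[0,-0.0005,0],"spin":0,"hand":0.0}]'
python3 -c "
from h import *
bar()"
```

```text
time_s: 14.6
eef_pos: [0.6244, 0.0127, 0.3264]
tcp_rot: [[-0.996, -0.087, 0.008], [-0.087, 0.996, 0.003], [-0.009, 0.002, -1.0]]
ft_force: [-1.7, 0.7, 2.1]
width: 0.087
t 14.6 p [0.6244 0.0127 0.3264] F [-1.66  0.69  2.06] M [ 0.2   0.49 -0.08] w 8.0
[[-0.996, -0.087, 0.008], [-0.087, 0.996, 0.003], [-0.009, 0.002, -1.0]] [-0.35  0.35  0.36  1.6  -0.13  1.21  1.7 ]
bar in hook x,z -0.6 114.3 hook y 2.5797740658687944
```

```bash
python3 -m pendant '[{"linear":[0.0005,-0.001,-0.0006],"spin":0,"hand":0.0},{"linear":[0.0005,-0.001,-0.0006],"spin":0,"hand":0.0},{"linear":[0,-0.0012,0],"spin":0,"hand":0.0},{"linear":[0,-0.0012,0],"spin":0,"hand":0.0},{"linear":[0,-0.0012,0],"spin":0,"hand":0.0}]'
python3 -c "
from h import *
bar()"
```

```text
time_s: 15.22
eef_pos: [0.6243, 0.0066, 0.3264]
tcp_rot: [[-0.996, -0.087, 0.009], [-0.087, 0.996, 0.003], [-0.009, 0.002, -1.0]]
ft_force: [-0.5, 1.6, 0.0]
width: 0.086
t 15.22 p [0.6243 0.0066 0.3264] F [-0.54  1.59  0.01] M [0.17 0.13 0.03] w 7.9
[[-0.996, -0.087, 0.009], [-0.087, 0.996, 0.003], [-0.009, 0.002, -1.0]] [-0.34  0.35  0.37  1.6  -0.14  1.21  1.71]
bar in hook x,z 0.1 114.3 hook y -3.4557753013794454
```

```bash
python3 -m pendant '[{"linear":[0,0.001,0],"spin":0,"hand":0.0},{"linear":[0,0.001,0],"spin":0,"hand":0.0},{"linear":[0,0.0005,0],"spin":0,"hand":0.0},{"linear":[0,0,0],"spin":0,"hand":0.0},{"linear":[0,0,0],"spin":0,"hand":0.0}]'
python3 -c "
from h import *
bar()"
```

```text
time_s: 15.85
eef_pos: [0.6241, 0.0085, 0.3264]
tcp_rot: [[-0.996, -0.087, 0.009], [-0.086, 0.996, 0.002], [-0.009, 0.001, -1.0]]
ft_force: [0.7, -0.2, -1.0]
width: 0.086
t 15.85 p [0.6241 0.0085 0.3264] F [ 0.7  -0.22 -0.97] M [-0.03  0.01  0.01] w 7.9
[[-0.996, -0.087, 0.009], [-0.086, 0.996, 0.002], [-0.009, 0.001, -1.0]] [-0.34  0.35  0.37  1.6  -0.13  1.21  1.7 ]
bar in hook x,z 0.1 114.3 hook y -1.566267247614147
```

Centred and nearly unloaded. I'll release.

```bash
python3 -m pendant '[{"linear":[0,0,0],"spin":0,"hand":0.02},{"linear":[0,0,0],"spin":0,"hand":0.04},{"linear":[0,0,0],"spin":0,"hand":0.04},{"linear":[0,0,0],"spin":0,"hand":0.04},{"linear":[0,0,0],"spin":0,"hand":0.04}]'
python3 -c "
from h import *
bar()"
python3 -m pendant '[{"linear":[0,0,-0.005],"spin":0,"hand":0.04},{"linear":[0,0,-0.015],"spin":0,"hand":0.04},{"linear":[0,0,-0.02],"spin":0,"hand":0.04},{"linear":[0,0,-0.02],"spin":0,"hand":0.04},{"linear":[0,0,-0.02],"spin":0,"hand":0.04}]'
python3 -c "
from h import *
st()
w,c=snap('wrist','w10.png');b,_=snap('scene','s10.png');d,_=snap('side','d10.png')
cv2.imwrite('pics/c10.png',np.hstack([cv2.resize(b[170:260,320:440],(400,300),interpolation=cv2.INTER_CUBIC),cv2.resize(w[200:350,220:420],(400,300))]))
"
```

```text
time_s: 16.48
eef_pos: [0.6245, 0.0088, 0.3271]
tcp_rot: [[-0.996, -0.087, 0.01], [-0.087, 0.996, 0.002], [-0.011, 0.001, -1.0]]
ft_force: [0.2, -0.8, -0.4]
width: 0.433
t 16.48 p [0.6245 0.0088 0.3271] F [ 0.21 -0.78 -0.35] M [ 0.04  0.04 -0.02] w 39.8
[[-0.996, -0.087, 0.01], [-0.087, 0.996, 0.002], [-0.011, 0.001, -1.0]] [-0.34  0.35  0.36  1.6  -0.13  1.21  1.7 ]
bar in hook x,z -0.4 113.6 hook y -1.2745944262091136
time_s: 17.1
eef_pos: [0.6235, 0.0086, 0.4119]
tcp_rot: [[-0.996, -0.087, 0.01], [-0.087, 0.996, 0.002], [-0.01, 0.001, -1.0]]
ft_force: [-0.3, 0.1, 0.4]
width: 0.434
t 17.1 p [0.6235 0.0086 0.4119] F [-0.27  0.1   0.4 ] M [ 0.06 -0.01  0.  ] w 39.9
[[-0.996, -0.087, 0.01], [-0.087, 0.996, 0.002], [-0.01, 0.001, -1.0]] [-0.35  0.3   0.38  1.47 -0.11  1.38  1.69]
```

View pics/c10.png

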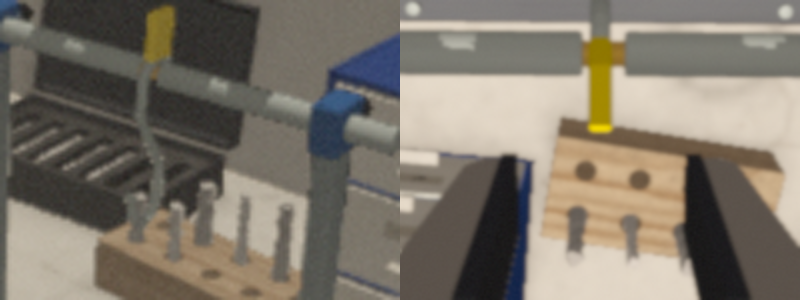

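The hook hangs free in the groove with brass on both sides. On to the tray.

```bash
python3 -m pendant '[{"linear":[0.04,-0.04,0],"spin":0,"hand":0.05},{"linear":[0.04,-0.04,0],"spin":0,"hand":0.05},{"linear":[0.04,-0.04,0],"spin":0,"hand":0.05},{"linear":[0.04,-0.04,0],"spin":0,"hand":0.05},{"linear":[0.04,-0.04,0],"spin":0,"hand":0.05}]'
python3 -m pendant '[{"linear":[0.035,-0.034,0],"spin":0,"hand":0.05},{"linear":[0,0,0.03],"spin":0.096,"hand":0.05},{"linear":[0,0,0.03],"spin":0.096,"hand":0.05},{"linear":[0,0,0.03],"spin":0.096,"hand":0.05},{"linear":[0,0,0.03],"spin":0.096,"hand":0.05}]'
python3 -m pendant '[{"linear":[0,0,0],"spin":0,"hand":0.05},{"linear":[0,0,0],"spin":0,"hand":0.05},{"linear":[0,0,0],"spin":0,"hand":0.05},{"linear":[0,0,0],"spin":0,"hand":0.05},{"linear":[0,0,0],"spin":0,"hand":0.05}]'
python3 - <<'E'
from h import *
o=st();w,c=snap('wrist','w11.png');R=np.array(o['tcp_rot']);p=np.array(o['eef_pos'])
m2=cv2.inRange(cv2.cvtColor(w,cv2.COLOR_BGR2HSV),(0,0,0),(180,255,45))
k,l,s,ct=cv2.connectedComponentsWithStats(m2)
for i in range(1,k):
    if 60<s[i,4]<5000: print(s[i].tolist(),ct[i].round(1),onz(c,*ct[i],.05).round(4))
b,kk=rect(w,(0,140,60),(8,255,255));print(b.tolist(),[onz(c,*q,.02)[:2].round(4).tolist() for q in b])
print('near tab guess px',proj(c,[[.407,-.247,.05],[.5315,-.2847,.05]]))
cv2.imwrite('pics/w11s.png',w)
E
```

```text
time_s: 17.88
eef_pos: [0.438, -0.2099, 0.4041]
tcp_rot: [[-0.995, -0.096, 0.006], [-0.096, 0.995, 0.003], [-0.006, 0.002, -1.0]]
ft_force: [1.5, -0.7, 0.2]
width: 0.547
time_s: 18.5
eef_pos: [0.4013, -0.252, 0.2806]
tcp_rot: [[-0.952, 0.305, 0.009], [0.306, 0.952, 0.003], [-0.008, 0.006, -1.0]]
ft_force: [0.1, -0.0, -0.2]
width: 0.541
time_s: 19.12
eef_pos: [0.4012, -0.2519, 0.2816]
tcp_rot: [[-0.953, 0.301, 0.009], [0.301, 0.953, 0.003], [-0.008, 0.006, -1.0]]
ft_force: [-0.5, 0.0, -0.2]
width: 0.543
t 19.12 p [ 0.4012 -0.2519  0.2816] F [-0.52  0.01 -0.22] M [-0.02  0.03 -0.04] w 49.9
[[-0.953, 0.301, 0.009], [0.301, 0.953, 0.003], [-0.008, 0.006, -1.0]] [-0.05  0.11  0.59  2.01 -0.08  1.04  1.85]
[231, 279, 37, 100, 2074] [249.9 333.6] [ 0.5119 -0.3675  0.05  ]
[373, 278, 38, 101, 2088] [390.4 333.4] [ 0.5592 -0.2183  0.05  ]
[316, 311, 5, 32, 101] [317.8 324.2] [ 0.5237 -0.292   0.05  ]
[[291.0, 196.0], [341.0, 196.0], [341.0, 301.0], [291.0, 301.0]] [[0.3837, -0.2779], [0.4, -0.2264], [0.5188, -0.2619], [0.501, -0.3177]]
near tab guess px [[325.26781622 213.52700214]
 [326.16697454 328.42471219]]
```

View pics/w11s.png

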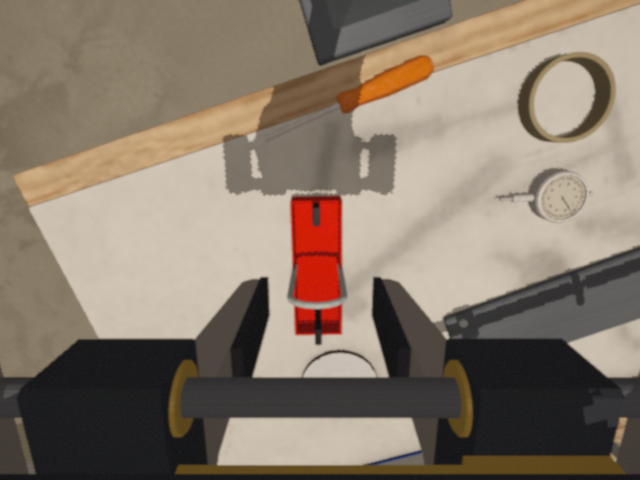

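The tray is square to the tool. Its near tab is at about (316,213) and its far tab at about (318,325), with the arch over rows 265–303.

Run:
```python
from h import *
w=cv2.imread('pics/w11.png');c=get_calibration('wrist');o=manip.get_obs();R=np.array(o['tcp_rot']);p=np.array(o['eef_pos'])
g=w[195:235,316-12:316+14].max(2);m=(g<110).astype(np.uint8)
print(w[198:232:2,316].tolist())
k,l,s,ct=cv2.connectedComponentsWithStats(m)
for i in range(1,k):
  if s[i,4]>30:
    x,y,a,b=s[i][:4]; x+=304;y+=195; print(x,y,a,b)
    f=onz(c,x+a/2,y+b,.055); t=f-(-R[:,0])*.010; print('far edge',f,'tab ctr',t,'in tool',R.T@(t-p))
l=onz(c,292,230,.03);r=onz(c,341,230,.03);print('rim mid in tool',R.T@((l+r)/2-p),np.linalg.norm(l-r))
l=onz(c,291.5,198,.03);print('near rim edge', R.T@(onz(c,316,197,.03)-p))
```

```text
[[13, 18, 99], [9, 15, 104], [14, 18, 90], [15, 15, 25], [21, 21, 22], [49, 51, 53], [62, 63, 68], [61, 63, 68], [60, 64, 67], [60, 63, 66], [60, 62, 65], [59, 60, 64], [57, 58, 62], [55, 55, 70], [32, 38, 160], [3, 27, 209], [9, 29, 211]]
304 195 26 31
far edge [ 0.41569367 -0.25857047  0.055     ] tab ctr [ 0.40615932 -0.25555543  0.05492351] in tool [-0.00410639 -0.00334147  0.22667224]
rim mid in tool [-0.02463442 -0.00410117  0.25174944] 0.05296185116861312
near rim edge [ 0.01132762 -0.00456754  0.25147161]
```

```bash
python3 -m pendant '[{"linear":[-0.004,-0.004,0.045],"spin":0,"hand":0.04},{"linear":[0,0,0.045],"spin":0,"hand":0.04},{"linear":[0,0,0.045],"spin":0,"hand":0.04},{"linear":[0,0,0.03],"spin":0,"hand":0.03},{"linear":[0,0,0],"spin":0,"hand":0.03}]'
python3 - <<'E'
from h import *
o=st();w,c=snap('wrist','w12.png');R=np.array(o['tcp_rot']);p=np.array(o['eef_pos'])
print('old tgt in tool',R.T@(np.array([.4061,-.2560,.059])-p))
u=proj(c,[[.4061,-.256,.055]])[0];print(u);x,y=int(u[0]),int(u[1])
print(w[y-2,x-30:x+30].max(1).tolist());print(w[y-40:y+30:2,x].max(1).tolist());print(w[y-40:y+30:2,x].argmax(1).tolist())
E
```

```text
time_s: 19.8
eef_pos: [0.4086, -0.2572, 0.1143]
tcp_rot: [[-0.954, 0.299, 0.015], [0.299, 0.954, 0.002], [-0.014, 0.006, -1.0]]
ft_force: [-0.8, -0.4, 1.0]
width: 0.324
t 19.8 p [ 0.4086 -0.2572  0.1143] F [-0.79 -0.39  1.  ] M [0.08 0.01 0.02] w 29.8
[[-0.954, 0.299, 0.015], [0.299, 0.954, 0.002], [-0.014, 0.006, -1.0]] [ 0.07  0.4   0.52  2.14 -0.33  0.67  2.08]
old tgt in tool [3.54694484e-03 9.88646647e-05 5.52299876e-02]
[320.41385925 264.92371042]
[218, 218, 218, 218, 218, 217, 217, 216, 216, 217, 216, 217, 217, 217, 217, 217, 217, 217, 217, 217, 217, 211, 187, 131, 58, 24, 28, 25, 21, 24, 22, 26, 23, 26, 47, 107, 170, 206, 218, 219, 219, 219, 219, 219, 219, 219, 219, 219, 219, 219, 219, 219, 219, 220, 220, 221, 221, 221, 221, 221]
[111, 108, 107, 109, 110, 122, 113, 34, 19, 20, 20, 22, 23, 20, 25, 25, 27, 23, 22, 22, 24, 25, 24, 21, 21, 23, 26, 24, 111, 205, 215, 215, 215, 214, 215]
[2, 2, 2, 2, 2, 2, 2, 2, 0, 1, 0, 2, 0, 2, 0, 0, 2, 0, 0, 2, 1, 2, 2, 2, 1, 2, 2, 2, 2, 2, 2, 2, 2, 2, 2]
```

```bash
python3 - <<'E'
from h import *
o=manip.get_obs();c=get_calibration('wrist');R=np.array(o['tcp_rot']);p=np.array(o['eef_pos'])
f=onz(c,319.3,280.5,.055);print(R.T@(f-p)+[.01,0,0])
E
python3 -m pendant '[{"linear":[0.001,0,0.02],"spin":0,"hand":0.03},{"linear":[0.001,0,0.02],"spin":0,"hand":0.03},{"linear":[0.001,0,0.012],"spin":0,"hand":0.03},{"linear":[0,0,0.001],"spin":0,"hand":0.03},{"linear":[0,0,0.001],"spin":0,"hand":0.03}]'
python3 -c "
from h import *
o=st();print(np.array(o['tcp_rot']).T@(np.array([.4061,-.2560,.059])-np.array(o['eef_pos'])))"
```

```text
[ 0.00357024 -0.00056822  0.06058214]
time_s: 20.48
eef_pos: [0.4133, -0.2596, 0.0672]
tcp_rot: [[-0.954, 0.298, 0.031], [0.298, 0.954, -0.004], [-0.03, 0.005, -1.0]]
ft_force: [0.9, 0.1, 0.0]
width: 0.327
t 20.48 p [ 0.4133 -0.2596  0.0672] F [0.86 0.13 0.05] M [ 0.03 -0.03  0.  ] w 30.0
[[-0.954, 0.298, 0.031], [0.298, 0.954, -0.004], [-0.03, 0.005, -1.0]] [ 0.13  0.48  0.45  2.15 -0.42  0.56  2.15]
[0.00814236 0.00122483 0.00791962]
```

```bash
python3 -m pendant '[{"linear":[0.004,0.0005,0.003],"spin":0,"hand":0.03},{"linear":[0.004,0.0005,0.003],"spin":0,"hand":0.03},{"linear":[0.002,0,0.002],"spin":0,"hand":0.03},{"linear":[0.001,0,0.001],"spin":0,"hand":0.03},{"linear":[0,0,0],"spin":0,"hand":0.03}]'
python3 -c "
from h import *
o=st();print(np.array(o['tcp_rot']).T@(np.array([.4061,-.2560,.059])-np.array(o['eef_pos'])))"
```

```text
time_s: 21.1
eef_pos: [0.4031, -0.2552, 0.0583]
tcp_rot: [[-0.954, 0.298, 0.032], [0.298, 0.954, -0.004], [-0.032, 0.005, -0.999]]
ft_force: [0.1, -0.4, -0.6]
width: 0.325
t 21.1 p [ 0.4031 -0.2552  0.0583] F [ 0.14 -0.44 -0.58] M [ 0.01  0.03 -0.  ] w 29.9
[[-0.954, 0.298, 0.032], [0.298, 0.954, -0.004], [-0.032, 0.005, -0.999]] [ 0.14  0.49  0.43  2.18 -0.43  0.52  2.17]
[-0.00307389  0.00017061 -0.00055991]
```

```bash
python3 -m pendant '[{"linear":[0,0,0],"spin":0,"hand":0.0},{"linear":[0,0,0],"spin":0,"hand":0.0},{"linear":[0,0,0],"spin":0,"hand":0.0},{"linear":[0,0,0],"spin":0,"hand":0.0},{"linear":[0,0,0],"spin":0,"hand":0.0}]' 45
python3 -c "
from h import *
st()"
python3 -m pendant '[{"linear":[0,0,-0.01],"spin":0,"hand":0.0},{"linear":[0,0,-0.02],"spin":0,"hand":0.0},{"linear":[0,0,-0.02],"spin":0,"hand":0.0},{"linear":[0,0,-0.02],"spin":0,"hand":0.0},{"linear":[0,0,-0.02],"spin":0,"hand":0.0}]'
python3 -c "
from h import *
st()"
```

```text
time_s: 21.72
eef_pos: [0.4034, -0.2555, 0.0585]
tcp_rot: [[-0.954, 0.298, 0.033], [0.298, 0.955, -0.005], [-0.033, 0.005, -0.999]]
ft_force: [0.6, 0.0, 0.2]
width: 0.082
t 21.73 p [ 0.4034 -0.2555  0.0585] F [0.6  0.03 0.21] M [-0.01  0.12  0.01] w 7.5
[[-0.954, 0.298, 0.033], [0.298, 0.955, -0.005], [-0.033, 0.005, -0.999]] [ 0.14  0.49  0.43  2.18 -0.43  0.52  2.17]
time_s: 22.35
eef_pos: [0.3978, -0.2539, 0.1508]
tcp_rot: [[-0.954, 0.299, 0.026], [0.299, 0.954, -0.002], [-0.026, 0.006, -1.0]]
ft_force: [-0.5, -0.6, -2.7]
width: 0.084
t 22.35 p [ 0.3978 -0.2539  0.1508] F [-0.46 -0.58 -2.69] M [0.05 0.14 0.04] w 7.7
[[-0.954, 0.299, 0.026], [0.299, 0.954, -0.002], [-0.026, 0.006, -1.0]] [ 0.02  0.31  0.56  2.15 -0.27  0.72  2.03]
```

```bash
python3 -m pendant '[{"linear":[0,0,-0.002],"spin":-0.0775,"hand":0.0},{"linear":[0,0,-0.002],"spin":-0.0775,"hand":0.0},{"linear":[0,0,0],"spin":-0.0775,"hand":0.0},{"linear":[0,0,0],"spin":-0.0775,"hand":0.0},{"linear":[0,0,0],"spin":-0.0775,"hand":0.0}]'
python3 -m pendant '[{"linear":[0,0.042,0],"spin":0,"hand":0.0},{"linear":[0,0.042,0],"spin":0,"hand":0.0},{"linear":[0,0.042,0],"spin":0,"hand":0.0},{"linear":[0,0.042,0],"spin":0,"hand":0.0},{"linear":[0,0.042,0],"spin":0,"hand":0.0}]'
python3 -m pendant '[{"linear":[-0.008,0.015,0],"spin":0,"hand":0.0},{"linear":[-0.008,0.015,0],"spin":0,"hand":0.0},{"linear":[-0.008,0.008,0],"spin":0,"hand":0.0},{"linear":[0,0,0],"spin":0,"hand":0.0},{"linear":[0,0,0],"spin":0,"hand":0.0}]'
python3 - <<'E'
from h import *
o=st();p=np.array(o['eef_pos']);R=np.array(o['tcp_rot'])
y=np.radians(4.85);S=np.array([[np.cos(y),-np.sin(y)],[np.sin(y),np.cos(y)]]);print('tcp in hook xy',S.T@(p[:2]-[.6187,.0084]),'yaw',np.degrees(np.arctan2(-R[1,0],-R[0,0])))
w,c=snap('wrist','w14.png');b,d=snap('scene','s14.png');e,f=snap('side','d14.png')
# tray, arch, curl guesses
H=lambda x,z:np.r_[np.array([.6187,.0084])+S@[x,0],.16+z]
for n,cc in(('s',d),('d',f),('w',c)): print(n,proj(cc,[H(0,8),H(-23,32),H(0,144),p+R@[-.071,0,-.0565]]).round(0).tolist())
A=lambda im,x,y,w,h:cv2.resize(im[y:y+h,x:x+w],(400,300),interpolation=cv2.INTER_CUBIC)
cv2.imwrite('pics/c14.png',np.vstack([np.hstack([A(b,320,180,140,105),A(e,270,200,120,90)]),np.hstack([cv2.resize(w,(400,300)),A(w,220,150,200,150)])]))
E
```

```text
time_s: 22.98
eef_pos: [0.397, -0.2536, 0.1587]
tcp_rot: [[-0.995, -0.095, 0.029], [-0.095, 0.995, -0.002], [-0.029, -0.005, -1.0]]
ft_force: [0.7, 0.6, -1.0]
width: 0.083
time_s: 23.6
eef_pos: [0.3758, -0.0424, 0.1594]
tcp_rot: [[-0.996, -0.086, 0.03], [-0.086, 0.996, -0.004], [-0.03, -0.006, -1.0]]
ft_force: [0.9, -0.8, -1.9]
width: 0.085
time_s: 24.22
eef_pos: [0.3949, 0.0006, 0.1611]
tcp_rot: [[-0.996, -0.09, 0.029], [-0.09, 0.996, -0.003], [-0.029, -0.006, -1.0]]
ft_force: [-0.8, -1.3, -2.9]
width: 0.083
t 24.23 p [0.3949 0.0006 0.1611] F [-0.75 -1.25 -2.86] M [ 0.06  0.19 -0.04] w 7.6
[[-0.996, -0.09, 0.029], [-0.09, 0.996, -0.003], [-0.029, -0.006, -1.0]] [-0.4   0.13  0.33  2.3  -0.06  0.69  1.64]
tcp in hook xy [-0.22365837  0.01112799] yaw 5.160378445275546
s [[258.0, 2016.0], [570.0, 631.0], [295.0, 1385.0], [320.0, 237.0]]
d [[356.0, 3603.0], [1382.0, 1518.0], [355.0, 1760.0], [300.0, 234.0]]
w [[323.0, 105.0], [321.0, 364.0], [323.0, 120.0], [320.0, 595.0]]
```

```bash
python3 -m pendant '[{"linear":[0,-0.006,0.007],"spin":0.003,"hand":0.0},{"linear":[0,-0.0055,0.006],"spin":0.003,"hand":0.0},{"linear":[-0.01,0,0],"spin":0,"hand":0.0},{"linear":[-0.01,0,0],"spin":0,"hand":0.0},{"linear":[0,0,0],"spin":0,"hand":0.0}]'
cat >> h.py <<'E'
def hk():
    o=st();p=np.array(o['eef_pos']);R=np.array(o['tcp_rot'])
    y=np.radians(4.85);S=np.array([[np.cos(y),-np.sin(y)],[np.sin(y),np.cos(y)]]);a=p+R[:,0]*-.071+[0,0,.0565]
    q=S.T@(a[:2]-[.6187,.0084]);print('nominal arch ctr in hook',(q*1e3).round(1),((p[2]+.0565-.16)*1e3).round(1),'yaw',np.degrees(np.arctan2(-R[1,0],-R[0,0])).round(2));return S
E
python3 -c "
from h import *
hk()"
```

```text
time_s: 25.0
eef_pos: [0.418, -0.0109, 0.1477]
tcp_rot: [[-0.996, -0.081, 0.03], [-0.081, 0.997, -0.003], [-0.029, -0.006, -1.0]]
ft_force: [0.1, 0.3, -1.5]
width: 0.084
t 25.0 p [ 0.418  -0.0109  0.1477] F [ 0.09  0.33 -1.48] M [0.06 0.23 0.05] w 7.7
[[-0.996, -0.081, 0.03], [-0.081, 0.997, -0.003], [-0.029, -0.006, -1.0]] [-0.36  0.2   0.34  2.26 -0.1   0.66  1.7 ]
nominal arch ctr in hook [-130.6   -2.5] 44.2 yaw 4.67
```

```bash
python3 -m pendant '[{"linear":[-0.02,0.001,0],"spin":0,"hand":0.0},{"linear":[-0.02,0.001,0],"spin":0,"hand":0.0},{"linear":[-0.02,0,0],"spin":0,"hand":0.0},{"linear":[-0.018,0,0],"spin":0,"hand":0.0},{"linear":[0,0,0],"spin":0,"hand":0.0}]'
python3 - <<'E'
from h import *
S=hk()
w,c=snap('wrist','w15.png');b,d=snap('scene','s15.png');e,f=snap('side','d15.png')
H=lambda x,z:np.r_[np.array([.6187,.0084])+S@[x/1e3,0],.16+z/1e3]
for n,cc in(('s',d),('d',f),('w',c)): print(n,proj(cc,[H(0,8),H(-23,32),H(0,144),H(-50,47)]).round(0).tolist())
A=lambda im,x,y,w,h:cv2.resize(im[y:y+h,x:x+w],(400,300),interpolation=cv2.INTER_CUBIC)
cv2.imwrite('pics/c15.png',np.vstack([np.hstack([A(b,320,180,120,90),A(e,300,200,80,60)]),np.hstack([A(w,0,0,640,480),A(w,240,180,160,120)])]))
E
```

```text
time_s: 25.62
eef_pos: [0.4973, -0.0013, 0.1497]
tcp_rot: [[-0.996, -0.083, 0.028], [-0.083, 0.997, -0.003], [-0.028, -0.005, -1.0]]
ft_force: [-0.6, 0.1, -2.8]
width: 0.086
t 25.62 p [ 0.4973 -0.0013  0.1497] F [-0.57  0.13 -2.85] M [ 0.06  0.32 -0.04] w 7.9
[[-0.996, -0.083, 0.028], [-0.083, 0.997, -0.003], [-0.028, -0.005, -1.0]] [-0.34  0.33  0.33  2.09 -0.15  0.72  1.73]
nominal arch ctr in hook [-50.8   0.5] 46.2 yaw 4.78
s [[363.0, 234.0], [358.0, 228.0], [366.0, 179.0], [352.0, 226.0]]
d [[355.0, 249.0], [347.0, 242.0], [355.0, 204.0], [338.0, 238.0]]
w [[319.0, 569.0], [318.0, 597.0], [310.0, 1748.0], [318.0, 596.0]]
```

View pics/c15.png

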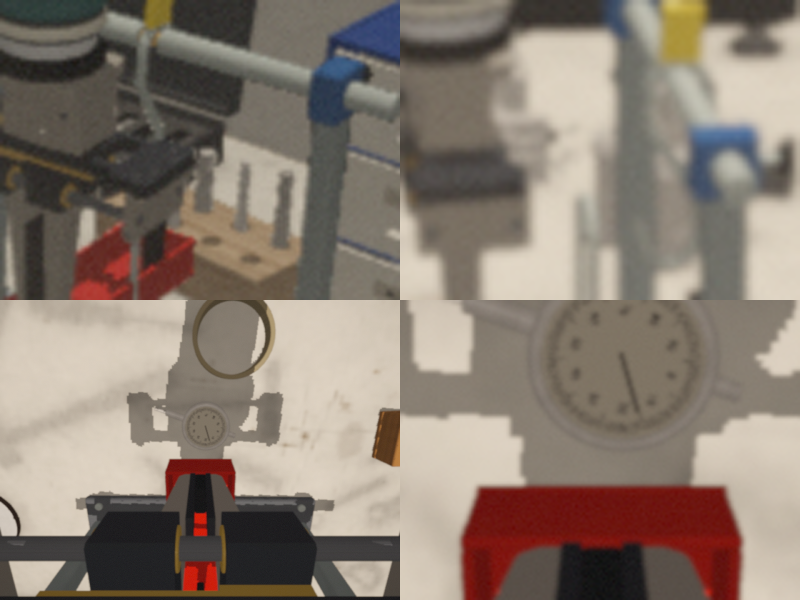

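The side crop shows the arch top near (337,239), and the nominal position projects to (338,238). So sag is negligible and the nominal numbers can be used. That was the last picture, so I'll go on with forces and masks.

```bash
python3 -m pendant '[{"linear":[0,0,-0.002],"spin":0,"hand":0.0},{"linear":[-0.01,0,0],"spin":0,"hand":0.0},{"linear":[-0.01,0,0],"spin":0,"hand":0.0},{"linear":[-0.008,0,0],"spin":0,"hand":0.0},{"linear":[0,0,0],"spin":0,"hand":0.0}]'
python3 -c "
from h import *
hk()"
```

```text
time_s: 26.4
eef_pos: [0.5246, 0.0009, 0.1526]
tcp_rot: [[-0.996, -0.083, 0.026], [-0.083, 0.997, -0.002], [-0.026, -0.005, -1.0]]
ft_force: [0.7, -1.0, -2.2]
width: 0.084
t 26.4 p [0.5246 0.0009 0.1526] F [ 0.71 -0.95 -2.21] M [ 0.03  0.21 -0.02] w 7.7
[[-0.996, -0.083, 0.026], [-0.083, 0.997, -0.002], [-0.026, -0.005, -1.0]] [-0.34  0.36  0.32  2.02 -0.16  0.75  1.74]
nominal arch ctr in hook [-23.5   0.4] 49.1 yaw 4.74
```

```bash
python3 -m pendant '[{"linear":[-0.005,0,0],"spin":0,"hand":0.0},{"linear":[-0.005,0,0],"spin":0,"hand":0.0},{"linear":[-0.005,0,0],"spin":0,"hand":0.0},{"linear":[0,0,0],"spin":0,"hand":0.0},{"linear":[0,0,0],"spin":0,"hand":0.0}]'
cat >> h.py <<'E'
def chk(t):
    b,c=snap('scene',f's{t}.png');e,f=snap('side',f'd{t}.png')
    for n,im,roi in(('scene',b,(340,150,50,50)),('side',e,(335,180,50,50))):
        q,k=rect(im,(20,110,60),(36,255,255),10,roi);print(n,'yellow',k.mean(0).round(1),k.min(0),k.max(0))
E
python3 - <<'E'
from h import *
hk();chk('17')
for f in('s10','d10'):
    roi=(340,150,50,50) if f[0]=='s' else (335,180,50,50)
    q,k=rect(cv2.imread(f'pics/{f}.png'),(20,110,60),(36,255,255),10,roi);print(f,k.mean(0).round(1),k.min(0),k.max(0))
E
```

```text
time_s: 27.02
eef_pos: [0.54, 0.0022, 0.1527]
tcp_rot: [[-0.996, -0.082, 0.025], [-0.083, 0.997, -0.003], [-0.025, -0.005, -1.0]]
ft_force: [-0.1, -0.6, -1.4]
width: 0.08
t 27.02 p [0.54   0.0022 0.1527] F [-0.09 -0.63 -1.38] M [0.04 0.14 0.  ] w 7.4
[[-0.996, -0.082, 0.025], [-0.083, 0.997, -0.003], [-0.025, -0.005, -1.0]] [-0.33  0.39  0.32  1.98 -0.17  0.77  1.74]
nominal arch ctr in hook [-7.9  0.3] 49.2 yaw 4.74
scene yellow [367.5 179. ] [363 171] [372 187]
side yellow [356.3 204.9] [352 199] [361 211]
s10 [367.4 179.7] [363 171] [372 188]
d10 [355.9 205.5] [352 200] [361 211]
```

```bash
python3 -m pendant '[{"linear":[-0.001,0,0.007],"spin":0,"hand":0.0},{"linear":[-0.001,0,0.007],"spin":0,"hand":0.0},{"linear":[-0.001,0,0.006],"spin":0,"hand":0.0},{"linear":[-0.001,0,0.005],"spin":0,"hand":0.0},{"linear":[0,0,0],"spin":0,"hand":0.0}]'
python3 -c "
from h import *
hk()"
python3 -m pendant '[{"linear":[0,0,0.003],"spin":0,"hand":0.0},{"linear":[0,0,0.002],"spin":0,"hand":0.0},{"linear":[0,0,0.002],"spin":0,"hand":0.0},{"linear":[0,0,0],"spin":0,"hand":0.0},{"linear":[0,0,0],"spin":0,"hand":0.0}]'
python3 -c "
from h import *
hk()"
```

```text
time_s: 27.75
eef_pos: [0.5444, 0.0025, 0.1255]
tcp_rot: [[-0.996, -0.083, 0.024], [-0.083, 0.997, -0.003], [-0.024, -0.005, -1.0]]
ft_force: [-0.2, 0.3, -2.0]
width: 0.084
t 27.75 p [0.5444 0.0025 0.1255] F [-0.16  0.25 -2.04] M [ 0.06  0.18 -0.03] w 7.7
[[-0.996, -0.083, 0.024], [-0.083, 0.997, -0.003], [-0.024, -0.005, -1.0]] [-0.32  0.44  0.31  1.99 -0.19  0.72  1.76]
nominal arch ctr in hook [-3.5  0.2] 22.0 yaw 4.74
time_s: 28.38
eef_pos: [0.5449, 0.0025, 0.1184]
tcp_rot: [[-0.996, -0.083, 0.025], [-0.083, 0.997, -0.002], [-0.025, -0.005, -1.0]]
ft_force: [0.0, 0.7, -2.4]
width: 0.084
t 28.38 p [0.5449 0.0025 0.1184] F [ 0.    0.7  -2.38] M [0.03 0.11 0.  ] w 7.8
[[-0.996, -0.083, 0.025], [-0.083, 0.997, -0.002], [-0.025, -0.005, -1.0]] [-0.31  0.45  0.31  1.99 -0.2   0.7   1.76]
nominal arch ctr in hook [-3.1  0.2] 14.9 yaw 4.74
```

Next I'll go 1 mm at a time until the hook takes the weight.

```bash
python3 -m pendant '[{"linear":[-0.001,0,0.001],"spin":0,"hand":0.0},{"linear":[-0.001,0,0.001],"spin":0,"hand":0.0},{"linear":[0,0,0.001],"spin":0,"hand":0.0},{"linear":[0,0,0],"spin":0,"hand":0.0},{"linear":[0,0,0],"spin":0,"hand":0.0}]'
python3 -c "
from h import *
hk()"
python3 -m pendant '[{"linear":[0,0,0.001],"spin":0,"hand":0.0},{"linear":[0,0,0.0005],"spin":0,"hand":0.0},{"linear":[0,0,0.0005],"spin":0,"hand":0.0},{"linear":[0,0,0],"spin":0,"hand":0.0},{"linear":[0,0,0],"spin":0,"hand":0.0}]'
python3 -c "
from h import *
hk();chk('20')"
```

```text
time_s: 29.0
eef_pos: [0.5483, 0.0027, 0.1162]
tcp_rot: [[-0.996, -0.082, 0.028], [-0.083, 0.997, -0.002], [-0.027, -0.004, -1.0]]
ft_force: [-0.4, 0.1, -0.1]
width: 0.084
t 29.0 p [0.5483 0.0027 0.1162] F [-0.36  0.13 -0.07] M [ 0.06  0.06 -0.  ] w 7.8
[[-0.996, -0.082, 0.028], [-0.083, 0.997, -0.002], [-0.027, -0.004, -1.0]] [-0.31  0.46  0.3   1.99 -0.2   0.7   1.77]
nominal arch ctr in hook [0.3 0.1] 12.7 yaw 4.74
time_s: 29.62
eef_pos: [0.5499, 0.0027, 0.1154]
tcp_rot: [[-0.996, -0.082, 0.032], [-0.082, 0.997, -0.002], [-0.031, -0.004, -1.0]]
ft_force: [-0.5, 0.7, 2.3]
width: 0.082
t 29.62 p [0.5499 0.0027 0.1154] F [-0.54  0.74  2.28] M [ 0.07 -0.08 -0.06] w 7.5
[[-0.996, -0.082, 0.032], [-0.082, 0.997, -0.002], [-0.031, -0.004, -1.0]] [-0.31  0.46  0.3   1.98 -0.2   0.69  1.77]
nominal arch ctr in hook [ 1.9 -0. ] 11.9 yaw 4.73
scene yellow [368.3 178.8] [365 171] [372 187]
side yellow [356.3 205. ] [352 199] [361 211]
```

```bash
python3 -m pendant '[{"linear":[0.001,0,-0.0005],"spin":0,"hand":0.0},{"linear":[0.0005,0,-0.0003],"spin":0,"hand":0.0},{"linear":[0,0,0],"spin":0,"hand":0.0},{"linear":[0,0,0],"spin":0,"hand":0.0},{"linear":[0,0,0],"spin":0,"hand":0.0}]' 10
python3 -c "
from h import *
hk()"
python3 -m pendant '[{"linear":[0,0,0],"spin":0,"hand":0.009},{"linear":[0,0,0],"spin":0,"hand":0.011},{"linear":[0,0,0],"spin":0,"hand":0.014},{"linear":[0,0,0],"spin":0,"hand":0.02},{"linear":[0,0,0],"spin":0,"hand":0.025}]'
python3 -c "
from h import *
hk();chk('21')"
```

```text
time_s: 30.35
eef_pos: [0.5471, 0.0025, 0.1153]
tcp_rot: [[-0.996, -0.082, 0.029], [-0.082, 0.997, -0.002], [-0.029, -0.004, -1.0]]
ft_force: [-0.9, -0.6, 1.3]
width: 0.088
t 30.35 p [0.5471 0.0025 0.1153] F [-0.93 -0.56  1.35] M [0.07 0.   0.02] w 8.1
[[-0.996, -0.082, 0.029], [-0.082, 0.997, -0.002], [-0.029, -0.004, -1.0]] [-0.31  0.46  0.3   1.99 -0.2   0.7   1.77]
nominal arch ctr in hook [-0.8  0.1] 11.8 yaw 4.73
time_s: 30.98
eef_pos: [0.5469, 0.0025, 0.115]
tcp_rot: [[-0.996, -0.082, 0.028], [-0.083, 0.997, -0.002], [-0.028, -0.005, -1.0]]
ft_force: [-0.0, -0.2, -0.0]
width: 0.268
t 30.98 p [0.5469 0.0025 0.115 ] F [-0.05 -0.16 -0.04] M [0.1  0.02 0.02] w 24.6
[[-0.996, -0.082, 0.028], [-0.083, 0.997, -0.002], [-0.028, -0.005, -1.0]] [-0.31  0.46  0.3   1.99 -0.2   0.7   1.77]
nominal arch ctr in hook [-1.1  0.1] 11.5 yaw 4.74
scene yellow [368.  179.2] [364 171] [372 188]
side yellow [356.5 205.1] [353 199] [362 211]
```

```bash
python3 -m pendant '[{"linear":[0.001,0,-0.003],"spin":0,"hand":0.03},{"linear":[0.002,0,-0.006],"spin":0,"hand":0.03},{"linear":[0.003,0,-0.009],"spin":0,"hand":0.03},{"linear":[0.004,0,-0.012],"spin":0,"hand":0.03},{"linear":[0.02,0,-0.01],"spin":0,"hand":0.03}]'
python3 -m pendant '[{"linear":[0.03,0,-0.01],"spin":0,"hand":0.03},{"linear":[0.04,0,-0.02],"spin":0,"hand":0.03},{"linear":[0.04,0,-0.02],"spin":0,"hand":0.03},{"linear":[0.03,0,-0.02],"spin":0,"hand":0.03},{"linear":[0,0,0],"spin":0,"hand":0.03}]'
python3 - <<'E'
from h import *
hk();chk('22')
def red(t):
    for n in 'sd':
        im=cv2.imread(f'pics/{n}{t}.png');roi=(330,220,80,80) if n=='s' else (310,235,90,60)
        q,k=rect(im,(0,130,50),(8,255,255),10,roi);print(n,'red',k.mean(0).round(1),k.min(0),k.max(0))
red('22')
E
for i in 1 2 3; do python3 -m pendant '[{"linear":[0,0,0],"spin":0,"hand":0.03},{"linear":[0,0,0],"spin":0,"hand":0.03},{"linear":[0,0,0],"spin":0,"hand":0.03},{"linear":[0,0,0],"spin":0,"hand":0.03},{"linear":[0,0,0],"spin":0,"hand":0.03}]' >/dev/null; done
python3 - <<'E'
from h import *
st();chk('23')
w,c=snap('wrist','w23.png')
S=np.array([[.9964,-.0845],[.0845,.9964]])
for n in 'sd':
    im=cv2.imread(f'pics/{n}23.png');roi=(330,220,80,80) if n=='s' else (310,235,90,60)
    q,k=rect(im,(0,130,50),(8,255,255),10,roi);print(n,'red',k.mean(0).round(1),k.min(0),k.max(0))
    cc=get_calibration('scene' if n=='s' else 'side')
    B=[[x,y,z] for x in(-.08,.08) for y in(-.028,.028) for z in(.056,.086)]
    P=proj(cc,[np.r_[np.array([.6187,.0084])+S@np.array(b[:2]),b[2]] for b in B]);print('expected tray box',P.min(0).round(),P.max(0).round())
E
```

```text
time_s: 31.7
eef_pos: [0.5155, 0.0, 0.1568]
tcp_rot: [[-0.996, -0.082, 0.029], [-0.083, 0.997, -0.002], [-0.029, -0.005, -1.0]]
ft_force: [-0.4, 0.1, 0.5]
width: 0.325
time_s: 32.33
eef_pos: [0.3689, -0.012, 0.228]
tcp_rot: [[-0.996, -0.082, 0.035], [-0.082, 0.997, 0.0], [-0.035, -0.003, -0.999]]
ft_force: [0.6, -0.1, -0.3]
width: 0.329
t 32.33 p [ 0.3689 -0.012   0.228 ] F [ 0.57 -0.09 -0.27] M [0.06 0.04 0.03] w 30.3
[[-0.996, -0.082, 0.035], [-0.082, 0.997, 0.0], [-0.035, -0.003, -0.999]] [-0.42 -0.05  0.35  2.29  0.02  0.87  1.57]
nominal arch ctr in hook [-179.7    0.7] 124.5 yaw 4.73
scene yellow [367.7 179.2] [363 171] [372 188]
side yellow [356.5 205.1] [353 199] [362 211]
s red [361.  269.9] [333 250] [388 292]
d red [341.6 283.4] [328 275] [357 290]
t 34.3 p [ 0.3715 -0.0121  0.2257] F [-0.36  0.65 -0.29] M [0.06 0.03 0.01] w 29.6
[[-0.996, -0.082, 0.03], [-0.082, 0.997, -0.003], [-0.03, -0.006, -1.0]] [-0.42 -0.04  0.35  2.28  0.02  0.86  1.57]
scene yellow [367.6 179.2] [363 171] [372 188]
side yellow [356.5 205.2] [353 199] [362 211]
s red [361.1 269.9] [333 250] [388 292]
expected tray box [332. 249.] [388. 294.]
d red [341.7 283.5] [328 275] [358 291]
expected tray box [326. 269.] [384. 291.]
```

Run:
```python
from h import *
a=cv2.imread('pics/scene0.png');b=cv2.imread('pics/s23.png')
for n,(x,y,w,h) in dict(tape=(262,312,50,40),gauge=(305,302,40,32),wheel=(455,320,52,40),collets=(228,205,42,40)).items():
    d=cv2.absdiff(cv2.GaussianBlur(a,(3,3),0)[y:y+h,x:x+w],cv2.GaussianBlur(b,(3,3),0)[y:y+h,x:x+w]);print(n,d.mean().round(1),d.max())
manip.sign_off(); st()
```

```text
tape 13.2 71
gauge 12.9 70
wheel 15.2 135
collets 19.3 123
the job is handed in; nothing more can be done
the job is handed in; nothing more can be done
```

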